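# Set clay village pieces under the drying lamp

## Task

The painted clay village pieces on the right of the table are to be dried: first swing the lamp arm aside until no part of the lamp head hangs over the round board, then stand every piece upright with its whole base on the board. They are fragile unfired clay, so grip them gently, never with more than about 40 N on a finger. When all stand there, swing the lamp back until its head is centred over the board and leave it there, then press the red timer button down; leave everything else where it is.

Things in the scene. Friction and masses are not known exactly. Their poses are not given: they have to be found in the camera images.
- lamp_hinge (a point): the upright post of the drying lamp (24 mm thick, on a dark 120 mm foot): a point on its axis, about which the lamp arm swings level. The post stands still, its place differs from start to start
- lamp_arm (a joint): swing of the lamp arm, rad, -0.8 to 1.5; grows counter-clockwise seen from above. Friction holds it: about 0.25 N m (1 N at the handle) moves it and it stays where it is left
- lamp_handle (a point): middle of the orange upright round grip (18 mm thick, from 232 to 287 mm above the table) on top of the lamp head, 240 mm from the post's axis; this point is 270 mm above the table
- lamp_head (a point): centre of the underside of the round green lamp head (100 mm across, from 198 to 232 mm above the table), 240 mm from the post's axis, straight below the handle
- board_center (a point): centre of the top of the round drying board (320 mm across, 8 mm thick, wood with a cork disc 260 mm across), fixed to the table, its centre 240 mm from the lamp post's axis; from there the lamp swings clear clockwise (seen from above)
- tower: square white plaster tower, 36 x 36 mm, 98 mm tall, with terracotta roof, on a dark base 60 x 60 x 10 mm; sides along x and y; grip across y at 55 mm height. 0.16 kg. Origin: centre of its underside, z up. Fragile unfired clay.
- cottage: small yellow house, walls 60 mm along x by 44 mm along y up to 52 mm, gable roof to 72 mm and a chimney to 80 mm, on a dark base 70 x 60 x 8 mm; grip across y at 38 mm height. 0.17 kg. Origin: centre of its underside, z up. Fragile unfired clay.
- well: round grey stone well, 52 mm across up to 52 mm, with two thin posts (13 mm either side along x) and a flat roof 36 mm along x by 30 mm along y up to 81 mm, on a round dark base 64 mm across, 8 mm thick; grip across y at 40 mm height. 0.17 kg. Origin: centre of its underside, z up. Fragile unfired clay.
- cypress: slim green model tree, 38 mm across from 34 to 74 mm height, 98 mm tall, on a round dark base 62 mm across, 12 mm thick; grip at 55 mm height. 0.12 kg. Origin: centre of its underside, z up. Fragile unfired clay.
- dovecote: round white tower 44 mm across up to 70 mm, with blue cone roof to 94 mm (46 mm across at the eaves), on a round dark base 64 mm across, 10 mm thick; grip across it at 50 mm height. 0.15 kg. Origin: centre of its underside, z up. Fragile unfired clay.
- timer_button_top (a point): centre of the top of the red round push button (32 mm across) on the grey timer box (60 x 60 x 30 mm, fixed to the table); it is pressed straight down, 6 mm, about 5 N
- timer_button (a joint): how far the timer button is pressed, m, 0 to 0.006; springs back
- paint_jar: bystander: clear paint jar with red lid, 52 mm across, 62 mm tall, stands among the pieces
- varnish: bystander: bottle 60 mm across, 130 mm tall, to the right at the back
- brush_mug: bystander: blue mug 80 mm across, 90 mm tall, at the left near the robot
- green_jar: bystander: clear jar with green lid, 52 mm across, 62 mm tall, behind the board
- sponge_block: bystander: yellow block 90 x 60 x 30 mm, far left

How it is judged:
By the outcome, as a careful person would: the job done as asked, in the order asked, and still so for the second after the job is handed in, with the robot touching nothing.
Of tower, cottage, well, cypress, dovecote only 4 to 5 are there at a start; the rules pass over those that are not, and their reading is None.
At some moment in a run one of tower, cottage, well, cypress, dovecote may be knocked a few centimetres aside while the robot is not near it.
It also fails if it takes over 208 s, if anything falls off the work surface, if the arm or the gripper's body presses on something with over 40 N, if the wrist force passes 120 N, or if a joint passes its speed limit or range.

## Robot

A 6-joint arm with a two-finger parallel gripper is mounted at the origin on the work surface. World frame = base frame: x ahead of the robot, y to its left, z up, the work surface at z = 0. Lengths are in m, angles in rad, forces in N, time in s.
With the tool pointing down it reaches from about 0.25 to 0.775 m from the base axis. Payload 4 kg.
Tool frame: the origin (TCP) lies midway between the tips of the shut fingers; the grasp point (between the pads) lies 19 mm behind it; z points along the fingers, y is the line along which they close (so a half turn about z gives the same grasp; the last joint's range is limited). The gripper opens to 94 mm and grips with 3 to 60 N. Pads are 16 mm wide; open, the fingers measure 119 mm over their backs; the gripper's body (75 mm by 177 mm) begins 78 mm behind the grasp point.
Start: joints at [1.095, 0.087, 1.371, -0, 1.684, -0.103], TCP at [0.2, 0.512, 0.206] pointing down, gripper open.
Joint ranges: [-3.1, 3.1], [-0.76, 2.03], [0.27, 2.55], [-1.08, 4.22], [0.17, 2.65], [-2.57, 2.57]. Speed limits (rad/s): [2.79, 2.79, 3.14, 3.14, 3.14, 3.14].

## Interface

Orientations are given as [roll, pitch, yaw] about the fixed x, y, z axes, in that order (R = Rz(yaw) Ry(pitch) Rx(roll)).
In Python, from bench import robot gives the robot as it stands.
- The arm moves only by the tool servo_tool, never from a script. Its argument "moves" is a list of rows, each a list of 5 numbers: the shift along the tool's x, y, z in units of 25 mm (1.0 is 25 mm), then the turn about the tool's z in units of 6 degrees (1.0 is 6 degrees), then the closure, from 0 (fully open) to 1 (shut). In form: [[dx, dy, dz, yaw, gripper], ...]. A call has 1 to 10 rows; each row is the pose to reach, as a shift and turn from the pose commanded when the call began, along the tool's axes at that moment; what a row does not reach only later rows make up. A row lasts 1/12 s, in which the tool goes at most 41.7 mm and 7.16 degrees, less where a joint would pass 70% of its speed; a pose out of reach is approached as far as the arm can. A call with a gripper value outside its range is refused whole. The fingers move at their own pace and stop on an object; the grip force is fixed at half the most. Time passes only in rows, so rows that repeat a pose let the fingers close. It gives the time, the measured TCP pose, the force, the opening and the grip force at its end, in the units of the state.
- robot.get_obs(): the state, without advancing time (a new reading comes with each control period).
- robot.snapshot(name): name is "scene" or "side" or "wrist"; returns a dict with "image" (400x640x3 uint8, blue, green, red), "fx", "fy", "cx", "cy" (pixels), "eye" and "orientation" of the camera in the world; the wrist camera has in their place "T_tool_cam" (4x4, takes a point from camera to tool coordinates, whose origin is the TCP and whose axes are the flange's). Camera axes: x right, y down, z forward; pixel columns grow to the right and rows downward; lengths in m; the calibration is good to about 2 mm. A picture is of the moment at which its call begins: read the wrist's pose just before it. There is no depth.
- robot.close_job(): hands the job in; it is judged then, once.
The state is a dict: "time": time; "joint_positions": joint angles; "qvel": joint speeds; "joint_torque": joint torques, N m; "tool_pos": TCP position; "ee_rot": TCP orientation; "wrist_force": force on the tool from outside, world axes, zero at the start; "wrist_torque": the same for the moment, N m; "width": finger opening in m; "finger_force": force on a finger pad.
Only numpy, scipy, OpenCV 4.12 (cv2) and the standard library are available. Lean on these libraries where they do the work, as an engineer would, in place of code of your own. Each camera call takes 0.05 s, during which the arm holds its last target. There are 200 camera calls.

## Working session

There is one attempt and no reset: what is moved stays moved. The work goes in short steps, Python scripts to look and compute and a tool call to move; the robot and the scene stay as the last step left them, time stands still between calls to the robot, and variables do not carry over. Pictures are saved under pics/ and viewed, at most 14 in all, crops included, and the job is handed in when it is done.

Besides the shell and the picture viewer there is one more tool, called after "Request:" in YAML: its name, and indented under it one key for each argument. servo_tool: Moves the arm, as the interface text tells. Its arguments: {"type":"object","properties":{"moves":{"type":"array"}},"required":["moves"]}

```bash
mkdir -p pics; ls; cat > h.py <<'E'
import numpy as np, cv2
from scipy.spatial.transform import Rotation as R
from bench import robot
def snap(name,fn=None):
    o=robot.get_obs(); s=robot.snapshot(name)
    if 'T_tool_cam' in s:
        T=np.eye(4); T[:3,:3]=rot(o['ee_rot']); T[:3,3]=o['tool_pos']
        M=T@np.array(s['T_tool_cam']); s['eye']=M[:3,3]; s['Rm']=M[:3,:3]
    else: s['Rm']=rot(s['orientation'])
    if fn: cv2.imwrite('pics/'+fn,s['image'])
    return s
def rot(a):
    a=np.array(a,float)
    return a if a.shape==(3,3) else R.from_euler('xyz',a).as_matrix() if a.size==3 else R.from_quat(a).as_matrix()
def ray(s,u,v):
    return s['Rm']@np.array([(u-s['cx'])/s['fx'],(v-s['cy'])/s['fy'],1])
def plane(s,u,v,z):
    d=ray(s,u,v); e=np.array(s['eye']); return e+d*(z-e[2])/d[2]
def proj(s,p):
    c=s['Rm'].T@(np.array(p)-s['eye']); return np.array([s['fx']*c[0]/c[2]+s['cx'],s['fy']*c[1]/c[2]+s['cy']])
def tri(s1,p1,s2,p2):
    d1,d2=ray(s1,*p1),ray(s2,*p2); e1,e2=np.array(s1['eye']),np.array(s2['eye'])
    t=np.linalg.lstsq(np.c_[d1,-d2],e2-e1,rcond=None)[0]; a,b=e1+t[0]*d1,e2+t[1]*d2
    return (a+b)/2,np.linalg.norm(a-b)
E
python3 - <<'E'
from h import *
print({k:v for k,v in robot.get_obs().items()})
for n in ('scene','side','wrist'):
    s=snap(n,n+'0.png'); print(n,s['eye'],s['fx'],s['cx'],s['cy'],s.get('orientation'),s['Rm'][:,2])
E
```

```text
pics
{'time': 0.0, 'joint_positions': array([ 1.09485946e+00,  8.79231993e-02,  1.37220347e+00,  3.99300808e-06,
        1.68357736e+00, -1.03093053e-01]), 'qvel': array([-0.00225424, -0.00061661,  0.00062188,  0.00086293, -0.00123189,
       -0.00078458]), 'joint_torque': array([ 1.65350044e-03, -3.40170157e+01, -3.02434766e+01,  7.18126190e-02,
        3.28050368e-02, -1.50025194e-04]), 'tool_pos': array([0.20010285, 0.51174209, 0.20434731]), 'ee_rot': array([-3.13949290e+00, -2.21230085e-04,  2.76874905e+00]), 'wrist_force': array([-1.38512452,  0.58793577, -0.04234914]), 'wrist_torque': array([ 0.03726257,  0.00356235, -0.00968157]), 'finger_force': 0.0, 'width': 0.09382055200479034}
scene [ 1.65168953 -0.13602278  1.25656019] 428.980228977504 316.3377531502008 199.88939167994852 [-2.33795317 -0.00897113  1.44088489] [-0.71301412  0.09943295 -0.69406336]
side [ 0.15465396 -0.90540611  0.86529273] 379.96300334144513 326.7496863480417 197.62470045811642 [-2.14890648 -0.02566831 -0.37676676] [ 0.32116944  0.7735941  -0.54626216]
wrist [0.13835321 0.53667586 0.38430593] 275.30089041505977 316.5828797479807 195.44433818579702 None [ 0.2146835  -0.08582726 -0.97290528]
```

View pics/scene0.png

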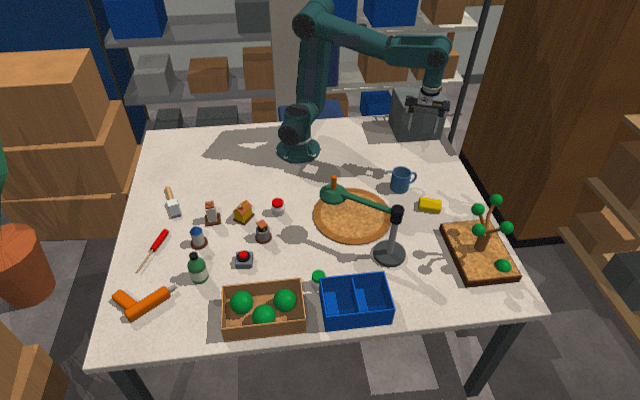

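View pics/side0.png

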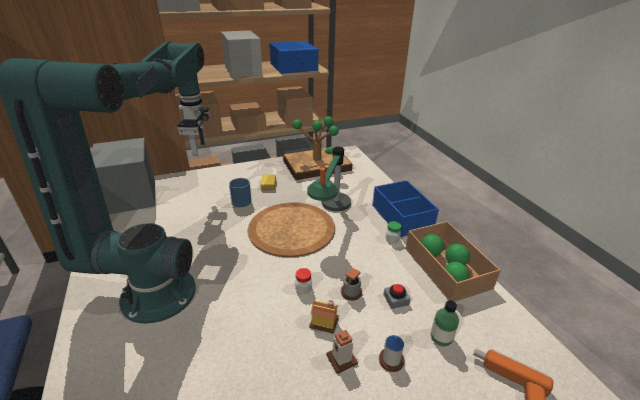

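Scene view: tower (212,213), cottage (244,211), well (262,232), dovecote (198,238), no cypress; red-lid jar (278,207), button (243,256), board (352,215), post top (397,212), handle (334,182). Side view: handle (323,175), post top (338,155), tower (343,345), cottage (324,315), well (352,285), dovecote (392,350).

```bash
cat >> h.py <<'E'
RNG={'red':[((0,150,90),(6,255,255)),((174,150,90),(180,255,255))],'orange':[((7,170,120),(14,255,255))],'blue':[((100,130,60),(125,255,255))],
'yellow':[((19,120,120),(32,255,255))],'terra':[((3,90,80),(14,200,255))],'lgreen':[((55,120,80),(80,255,255))],'brown':[((0,40,15),(20,200,85))],'board':[((8,80,110),(22,200,255))],'head':[((60,80,30),(90,255,130))]}
def blobs(s,col,box,amin=8):
    h=cv2.cvtColor(s['image'],cv2.COLOR_BGR2HSV); m=np.zeros(h.shape[:2],np.uint8)
    for a,b in RNG[col]: m|=cv2.inRange(h,a,b)
    k=np.zeros_like(m); x0,y0,x1,y1=box; k[y0:y1,x0:x1]=m[y0:y1,x0:x1]
    n,l,st,c=cv2.connectedComponentsWithStats(k)
    return [(tuple(c[i].round(1)),tuple(st[i])) for i in sorted(range(1,n),key=lambda i:-st[i][4]) if st[i][4]>=amin],l,k
E
python3 - <<'E'
from h import *
a=snap('scene');b=snap('side')
Q={'handle':('orange',(320,165,350,200),(312,160,335,185)),'jarlid':('red',(265,195,290,220),(290,262,318,290)),'button':('red',(232,245,256,265),(385,280,412,300)),
'dove':('blue',(185,222,212,242),(378,330,410,355)),'cott':('yellow',(230,198,258,225),(308,295,342,330)),'glid':('lgreen',(308,265,330,284),(384,218,404,235)),
'tower':('terra',(203,195,222,216),(332,325,356,346)),'well':('terra',(254,218,272,232),(343,266,364,284)),'board':('board',(305,180,400,250),(240,195,342,258))}
for n,(c,b1,b2) in Q.items():
    p=blobs(a,c,b1)[0][:2];q=blobs(b,c,b2)[0][:2]
    if p and q:
        t,e=tri(a,p[0][0],b,q[0][0]); print(n,p[0],q[0],t.round(3),round(e,4))
    else: print(n,p,q)
t,e=tri(a,(397,208),b,(338,150));print('posttop',t.round(3),e)
print('foot',plane(a,390,256,0.01),plane(b,337,202,0.01))
E
```

```text
handle ((np.float64(333.6), np.float64(176.7)), (np.int32(332), np.int32(175), np.int32(4), np.int32(4), np.int32(11))) ((np.float64(322.2), np.float64(168.9)), (np.int32(320), np.int32(168), np.int32(5), np.int32(3), np.int32(12))) [0.544 0.078 0.284] 0.0003
jarlid ((np.float64(277.1), np.float64(202.6)), (np.int32(272), np.int32(198), np.int32(11), np.int32(10), np.int32(87))) ((np.float64(303.1), np.float64(274.9)), (np.int32(296), np.int32(269), np.int32(15), np.int32(13), np.int32(161))) [ 0.411 -0.122  0.052] 0.0004
button ((np.float64(242.8), np.float64(254.1)), (np.int32(238), np.int32(251), np.int32(10), np.int32(7), np.int32(55))) ((np.float64(397.8), np.float64(288.6)), (np.int32(393), np.int32(284), np.int32(11), np.int32(10), np.int32(80))) [ 0.654 -0.262  0.045] 0.0018
dove ((np.float64(195.4), np.float64(230.8)), (np.int32(190), np.int32(227), np.int32(12), np.int32(8), np.int32(71))) ((np.float64(394.5), np.float64(343.1)), (np.int32(386), np.int32(336), np.int32(18), np.int32(15), np.int32(194))) [ 0.541 -0.432  0.068] 0.0018
cott ((np.float64(246.9), np.float64(214.
[... 713 characters left out ...]
int32(179))) [ 0.424 -0.385  0.084] 0.0011
well ((np.float64(261.4), np.float64(223.6)), (np.int32(256), np.int32(220), np.int32(11), np.int32(9), np.int32(62))) ((np.float64(352.2), np.float64(273.6)), (np.int32(346), np.int32(268), np.int32(14), np.int32(15), np.int32(112))) [ 0.54  -0.188  0.075] 0.0007
board ((np.float64(350.6), np.float64(221.6)), (np.int32(313), np.int32(199), np.int32(78), np.int32(46), np.int32(2605))) ((np.float64(290.9), np.float64(228.7)), (np.int32(248), np.int32(203), np.int32(87), np.int32(53), np.int32(3621))) [ 0.472  0.178 -0.02 ] 0.0229
posttop [0.682 0.271 0.241] 0.00389267841421587
foot [0.69992809 0.27402031 0.01      ] [0.68482878 0.26186478 0.01      ]
```

```bash
python3 - <<'E'
from h import *
a=cv2.imread('pics/scene0.png')[160:280,170:420]; b=cv2.imread('pics/side0.png')[140:380,230:430]
A=cv2.resize(a,None,fx=2.4,fy=2.4,interpolation=cv2.INTER_CUBIC);B=cv2.resize(b,None,fx=1.2,fy=1.2)
B=cv2.resize(cv2.imread('pics/side0.png')[260:375,290:420],None,fx=2.6,fy=2.6,interpolation=cv2.INTER_CUBIC)
o=np.zeros((A.shape[0]+B.shape[0],max(A.shape[1],B.shape[1]),3),np.uint8);o[:A.shape[0],:A.shape[1]]=A;o[A.shape[0]:,:B.shape[1]]=B
print(o.shape);cv2.imwrite('pics/crop0.png',o)
E
```

```text
(587, 600, 3)
```

View pics/crop0.png

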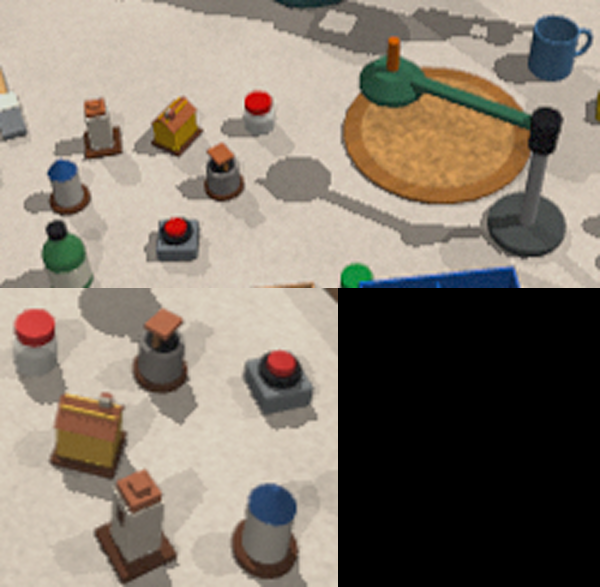

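Crop confirms the layout: the cottage is turned by tens of degrees, the tower is roughly square with the axes, and the lamp head covers the near-right part of the board. I'll move to a raised viewpoint for a wrist picture.

Request:
servo_tool:
  moves:
    - [-1.3,-1.1,-0.8,-0.9,0]
    - [-2.6,-2.2,-1.6,-1.8,0]
    - [-3.9,-3.3,-2.4,-2.7,0]
    - [-5.2,-4.4,-3.2,-3.6,0]
    - [-6.5,-5.5,-4,-4.5,0]
    - [-7.8,-6.6,-4.8,-5.4,0]
    - [-9.1,-7.7,-5.6,-6.3,0]
    - [-10.4,-8.8,-6.2,-7.2,0]
    - [-11.7,-9.9,-6.2,-8.1,0]
    - [-12.9,-10.9,-6.2,-8.6,0]

```text
time: 1.08
tool_pos: [0.383, 0.1746, 0.3585]
ee_rot: [-3.141, 0.004, -2.609]
wrist_force: [0.6, 0.6, -0.5]
width: 0.0939
finger_force: 0.0
```

```bash
python3 - <<'E'
from h import *
s=snap('wrist','w1.png'); o=robot.get_obs(); print(o['time'],o['tool_pos'],o['ee_rot'],o['joint_positions'],s['eye'],o['width'])
E
```

```text
1.1333 [0.38671656 0.16789585 0.35794736] [-3.13498834e+00  2.11060749e-03 -2.61898471e+00] [ 0.27989443 -0.17940049  1.32551143 -0.00646841  1.9918379  -1.81615735] [0.32517816 0.14033788 0.53807057] 0.09397955907259246
```

View pics/w1.png

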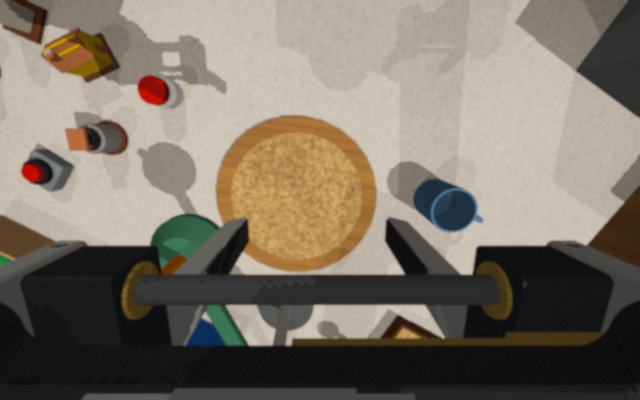

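Board whole in the wrist view, centred near (297,193), diameter about 158 px; handle hidden behind the left finger near (172,262).

```bash
cat >> h.py <<'E'
def board(s,z=.008):
    h=cv2.cvtColor(s['image'],cv2.COLOR_BGR2HSV); m=cv2.inRange(h,(8,80,90),(24,220,255))
    n,l,st,c=cv2.connectedComponentsWithStats(m); i=1+np.argmax(st[1:,4])
    cn=max(cv2.findContours((l==i).astype(np.uint8),cv2.RETR_EXTERNAL,cv2.CHAIN_APPROX_NONE)[0],key=len)
    hull=cv2.convexHull(cn)[:,0].astype(float)
    P=np.array([plane(s,u,v,z)[:2] for u,v in hull])
    A=np.c_[2*P,np.ones(len(P))]; x=np.linalg.lstsq(A,(P**2).sum(1),rcond=None)[0]
    r=np.sqrt(x[2]+x[0]**2+x[1]**2); return x[:2],r,np.abs(np.hypot(*(P-x[:2]).T)-r).max()
def mv(dx,dy,dz,yaw=None):  # world target -> tool units
    o=robot.get_obs(); p=np.array(o['tool_pos']); M=rot(o['ee_rot']); psi=np.arctan2(M[1,0],M[0,0])
    c,s=np.cos(psi),np.sin(psi); D=np.array([dx,dy,dz])-p
    u=np.array([c*D[0]+s*D[1],s*D[0]-c*D[1],-D[2]])/.025
    t=0 if yaw is None else -((yaw-np.degrees(psi)+180)%360-180)/6
    q1=np.arctan2(dy,dx); q6=(q1+np.pi/2-(np.radians(yaw) if yaw is not None else psi)+np.pi)%(2*np.pi)-np.pi
    print('units',u.round(2),'turn',round(t,2),'psi',round(np.degrees(psi),1),'pos',p.round(4),'t',round(o['time'],1),'q6',round(q6,2))
E
python3 - <<'E'
from h import *
s=snap('wrist'); C,r,e=board(s); print('board',C,r,e)
a=snap('scene');b=snap('side')
print('sc',board(a) if 0 else '')
H,er=tri(a,blobs(a,'orange',(320,165,350,200))[0][0][0],b,blobs(b,'orange',(312,160,335,185))[0][0][0]); print(H,er)
h=H[:2]; d=C-h; L=np.linalg.norm(d); m=(C+h)/2; k=np.sqrt(.24**2-L*L/4); n=np.array([-d[1],d[0]])/L
for P in (m+k*n,m-k*n): print('hinge',P)
P=max((m+k*n,m-k*n),key=lambda v:v[0])
print(np.degrees(np.arctan2(*(C-P)[::-1]))%360,np.degrees(np.arctan2(*(h-P)[::-1]))%360)
mv(H[0],H[1],.31,210)
E
```

```text
board [0.46225337 0.17416514] 0.1585316289405361 0.0013411922950945787
sc 
[0.54474056 0.07803517 0.28297464] 0.001178451178844296
hinge [ 0.32781621 -0.02464797]
hinge [0.67917772 0.27684828]
205.33096549790343 235.9334936883444
units [-3.67 -6.6   1.86] turn 0.0 psi -150.0 pos [0.3828 0.1751 0.3564] t 1.3 q6 -1.95
```

Request:
servo_tool:
  moves:
    - [-0.7,-1.2,0.4,0,0]
    - [-1.4,-2.4,0.8,0,0]
    - [-2.1,-3.6,1.2,0,0]
    - [-2.8,-4.8,1.6,0,0]
    - [-3.4,-6.0,1.8,0,0]
    - [-3.67,-6.6,1.8,0,0]
    - [-3.67,-6.6,1.8,0,0]
    - [-3.67,-6.6,2.6,0,0]
    - [-3.67,-6.6,3.5,0,0]
    - [-3.67,-6.6,4.35,0,0.3]

```text
time: 2.12
tool_pos: [0.5441, 0.0822, 0.2476]
ee_rot: [3.141, 0.001, -2.611]
wrist_force: [-0.5, 0.4, 0.5]
width: 0.0902
finger_force: 0.0
```

Request:
servo_tool:
  moves:
    - [0,0,0,0,0.72]
    - [0,0,0,0,0.72]
    - [0,0,0,0,0.72]
    - [0,0,0,0,0.72]
    - [0,0,0,0,0.72]
    - [0,0,0,0,0.72]

```text
time: 2.62
tool_pos: [0.5453, 0.0799, 0.2493]
ee_rot: [-3.141, 0.002, -2.614]
wrist_force: [-0.8, -0.2, 0.3]
width: 0.0509
finger_force: 0.0
```

```bash
python3 - <<'E'
from h import *
a=snap('scene','sc2.png');b=snap('side','sd2.png');o=robot.get_obs();print(o['tool_pos'],o['width'],o['wrist_force'])
print(blobs(a,'orange',(310,150,360,200),3)[0],blobs(b,'orange',(305,150,345,190),3)[0])
P=np.array([.6792,.2768]); import math
psi=np.radians(210);c,s=np.cos(psi),np.sin(psi)
rr=.24;p0=np.array(o['tool_pos'][:2]); th0=math.degrees(math.atan2(*(p0-P)[::-1]))%360; print(th0,np.linalg.norm(p0-P))
for k in range(0,10):
    th=np.radians(th0-k*10); q=P+.24*np.array([np.cos(th),np.sin(th)]); D=q-p0; print(round(np.degrees(th)),q.round(3),((c*D[0]+s*D[1])/.025).round(2),((s*D[0]-c*D[1])/.025).round(2))
E
```

```text
[0.54505662 0.07963572 0.24858452] 0.04266009907777698 [-1.11101765  0.24133543  0.80725036]
[((np.float64(334.8), np.float64(186.0)), (np.int32(334), np.int32(184), np.int32(2), np.int32(5), np.int32(5))), ((np.float64(347.5), np.float64(189.8)), (np.int32(347), np.int32(189), np.int32(2), np.int32(3), np.int32(4)))] []
235.77005884341196 0.23847054184928265
236 [0.544 0.078] 0.06 -0.03
226 [0.512 0.105] 0.65 1.54
216 [0.484 0.137] 0.96 3.18
206 [0.463 0.172] 0.98 4.86
196 [0.448 0.212] 0.72 6.51
186 [0.44  0.253] 0.16 8.09
176 [0.44  0.295] -0.65 9.55
166 [0.447 0.336] -1.71 10.84
156 [0.46  0.375] -2.98 11.94
146 [0.481 0.412] -4.42 12.79
```

Request:
servo_tool:
  moves:
    - [0.06,0,0,0,0.72]
    - [0.06,0,0,0,0.72]
    - [0.37,0.76,0,0.6,0.72]
    - [0.65,1.54,0,1.2,0.72]
    - [0.83,2.35,0,1.8,0.72]
    - [0.96,3.18,0,2.4,0.72]
    - [1.0,4.02,0,3.0,0.72]
    - [0.98,4.86,0,3.6,0.72]
    - [0.88,5.69,0,4.2,0.72]
    - [0.72,6.51,0,4.8,0.72]

```text
time: 3.55
tool_pos: [0.4467, 0.2113, 0.2479]
ee_rot: [-3.141, 0.001, -3.121]
wrist_force: [1.4, -0.1, 0.1]
width: 0.0263
finger_force: 0.5
```

```bash
python3 - <<'E'
from h import *
a=snap('scene');b=snap('side');o=robot.get_obs();print(o['tool_pos'],o['ee_rot'],o['width'],o['wrist_force'],o['joint_positions'])
P=np.array([.6792,.2768]); import math
psi=o['ee_rot'][2];c,s=np.cos(psi),np.sin(psi)
p0=np.array(o['tool_pos'][:2]); th0=math.degrees(math.atan2(*(p0-P)[::-1]))%360; print(th0,np.linalg.norm(p0-P))
for k in range(0,13):
    th=np.radians(th0-k*5); q=P+.24*np.array([np.cos(th),np.sin(th)]); D=q-p0; print(round(np.degrees(th)),q.round(3),((c*D[0]+s*D[1])/.025).round(2),((s*D[0]-c*D[1])/.025).round(2))
E
```

```text
[0.44621946 0.21330222 0.24792178] [ 3.13992471e+00 -1.76563543e-04 -3.11299013e+00] 0.02607433386419749 [-0.88122463  1.33929961  0.45110658] [ 3.30044335e-01 -4.16314185e-02  1.41881581e+00  1.67636997e-03
  1.76408139e+00 -1.26903209e+00]
195.24542012635823 0.24147857423063665
195 [0.448 0.214] -0.06 0.01
190 [0.443 0.234] 0.1 0.84
185 [0.44  0.255] 0.19 1.67
180 [0.439 0.276] 0.21 2.51
175 [0.44  0.297] 0.15 3.34
170 [0.443 0.317] 0.02 4.17
165 [0.447 0.338] -0.18 4.98
160 [0.453 0.358] -0.45 5.77
155 [0.461 0.377] -0.79 6.54
150 [0.471 0.396] -1.19 7.27
145 [0.482 0.414] -1.66 7.97
140 [0.495 0.43 ] -2.19 8.62
135 [0.509 0.446] -2.77 9.22
```

Request:
servo_tool:
  moves:
    - [0.1,0.84,0,0.5,0.72]
    - [0.19,1.67,0,1.1,0.72]
    - [0.21,2.51,0,1.7,0.72]
    - [0.15,3.34,0,2.3,0.72]
    - [0.02,4.17,0,2.9,0.72]
    - [-0.18,4.98,0,3.5,0.72]
    - [-0.6,6.15,0,4.2,0.72]
    - [-1.19,7.27,0,4.9,0.72]
    - [-1.66,7.97,0,5.5,0.72]
    - [-2.1,8.5,0,6.0,0.72]

```text
time: 4.48
tool_pos: [0.4951, 0.4255, 0.2469]
ee_rot: [-3.14, -0.0, 2.537]
wrist_force: [-1.4, -0.4, -0.6]
width: 0.0262
finger_force: 0.6
```

Request:
servo_tool:
  moves:
    - [0,0,0,0,0.6]
    - [0,0,0,0,0.5]
    - [0,0,0,0,0.45]
    - [0,0,-0.7,0,0.4]
    - [0,0,-1.6,0,0.3]
    - [0,0,-2.6,0,0]
    - [0,0,-3.4,0,0]

```text
time: 5.07
tool_pos: [0.4941, 0.4235, 0.3356]
ee_rot: [3.14, 0.001, 2.539]
wrist_force: [0.1, 0.2, 0.1]
width: 0.0698
finger_force: 0.0
```

```bash
python3 - <<'E'
from h import *
o=robot.get_obs();print(o['tool_pos'],o['ee_rot'],o['wrist_force'])
a=snap('scene','sc3.png');b=snap('side','sd3.png')
for box,bs in (((340,150,460,240),b),):pass
p=blobs(a,'orange',(330,140,470,230),5)[0];q=blobs(b,'orange',(250,110,345,190),5)[0];print(p,q)
if p and q: 
    H,e=tri(a,p[0][0],b,q[0][0]);print(H,e,'dist to board',np.linalg.norm(H[:2]-[.4623,.1742]),'to hinge',np.linalg.norm(H[:2]-[.6792,.2768]))
mv(.45,-.25,.36,180)
E
```

```text
[0.49411175 0.42349155 0.3356417 ] [3.13958372e+00 9.81672685e-04 2.53855190e+00] [0.11403721 0.17182248 0.09438778]
[((np.float64(427.9), np.float64(161.6)), (np.int32(426), np.int32(161), np.int32(4), np.int32(3), np.int32(8)))] [((np.float64(279.0), np.float64(128.5)), (np.int32(278), np.int32(128), np.int32(3), np.int32(2), np.int32(6)))]
[0.50202344 0.43022921 0.28382818] 0.0017900415141409052 dist to board 0.25909247428664567 to hinge 0.23437588734417417
units [-13.82 -23.23  -0.85] turn -5.76 psi 145.4 pos [0.495  0.4243 0.3389] t 5.2 q6 -2.08
```

Lamp is clear: handle 0.25 m from the board centre, where 0.21 m is needed. Now over to the pieces.

Request:
servo_tool:
  moves:
    - [-0.8,-1.2,-0.4,0.9,0]
    - [-1.6,-2.5,-0.8,1.8,0]
    - [-2.5,-3.8,-0.8,2.7,0]
    - [-3.4,-5.1,-0.8,3.6,0]
    - [-4.3,-6.4,-0.8,4.5,0]
    - [-5.2,-7.7,-0.8,5.4,0]
    - [-6.1,-9.0,-0.8,6.3,0]
    - [-7.0,-10.3,-0.8,7.2,0]
    - [-7.9,-11.6,-0.8,8.1,0]
    - [-8.6,-13.0,-0.8,9.2,0]

```text
time: 6.0
tool_pos: [0.486, 0.0329, 0.3509]
ee_rot: [-3.14, 0.0, 1.57]
wrist_force: [0.6, 0.7, 0.2]
width: 0.094
finger_force: 0.0
```

```bash
python3 -c "
from h import *
mv(.48,-.32,.36,90)"
```

```text
units [-14.12  -0.23  -0.37] turn -0.01 psi 90.0 pos [0.486  0.0329 0.3509] t 6.0 q6 -0.59
```

Request:
servo_tool:
  moves:
    - [-1.5,0,-0.2,0,0]
    - [-3.0,0,-0.4,0,0]
    - [-4.5,0,-0.4,0,0]
    - [-6.1,0,-0.4,0,0]
    - [-7.7,0,-0.4,0,0]
    - [-9.3,0,-0.4,0,0]
    - [-10.9,0,-0.4,0,0]
    - [-12.3,0,-0.4,0,0]
    - [-13.5,0,-0.4,0,0]
    - [-14.0,-0.2,-0.4,0,0]

```text
time: 6.83
tool_pos: [0.4822, -0.3183, 0.3594]
ee_rot: [-3.138, -0.002, 1.571]
wrist_force: [-0.2, -0.3, -1.3]
width: 0.094
finger_force: 0.0
```

```bash
python3 - <<'E'
from h import *
robot.snapshot('side');robot.snapshot('side');robot.snapshot('side')
s=snap('wrist','w4.png');o=robot.get_obs();print(o['tool_pos'],o['ee_rot'],o['time'])
import pickle;pickle.dump(s,open('w4.pkl','wb'))
cv2.imwrite('pics/w4c.png',cv2.resize(s['image'][0:290,120:560],None,fx=1.8,fy=1.8,interpolation=cv2.INTER_CUBIC))
E
```

```text
[ 0.48306278 -0.31364363  0.36251359] [-3.14136836e+00 -1.28961964e-03  1.57538601e+00] 7.0333
```

View pics/w4c.png

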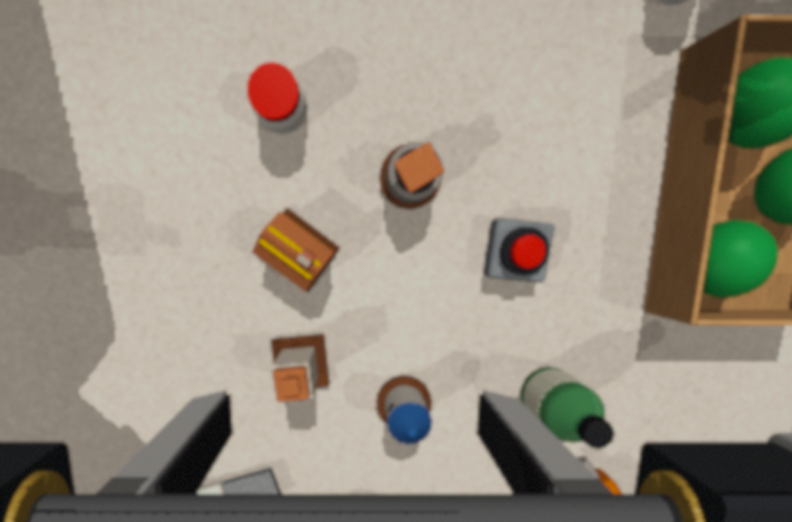

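The wrist crop (1.8×, offset 120,0) shows: tower roof (292,384), base corners (271,338), (325,334), (328,386); cottage roof corners (288,209), (339,246), (308,290), (253,248), turned about -37°; well roof (419,167), turned about +27°; dovecote cone (409,423), base around (404,403); button (529,251); jar (273,90).

```bash
python3 - <<'E'
from h import *
import pickle
s=pickle.load(open('w4.pkl','rb'))
f=lambda u,v:(u/1.8+120-.2,v/1.8-.2)
def pl(n,u,v,z): print(n,plane(s,*f(u,v),z)[:2].round(4))
pl('tower roof',292,384,.095); pl('tower base',299.5,362,.01)
C=[plane(s,*f(*q),.01)[:2] for q in ((271,338),(325,334),(328,386))];print('tower base sides',np.linalg.norm(C[0]-C[1]),np.linalg.norm(C[1]-C[2]),np.degrees(np.arctan2(*(C[1]-C[0])[::-1])))
C=np.array([plane(s,*f(*q),.05)[:2] for q in ((288,209),(339,246),(308,290),(253,248))]);print('cott',C.mean(0),[np.linalg.norm(C[i]-C[i-1]).round(3) for i in range(4)],[np.degrees(np.arctan2(*(C[i]-C[i-1])[::-1])).round(1) for i in range(4)])
C=np.array([plane(s,*f(*q),.081)[:2] for q in ((395,162),(432,143),(443,170),(408,192))]);print('wellroof',C.mean(0),[np.linalg.norm(C[i]-C[i-1]).round(3) for i in range(4)],[np.degrees(np.arctan2(*(C[i]-C[i-1])[::-1])).round(1) for i in range(4)])
pl('dove cone',409,422,.085);pl('dove base',404,402,.01);pl('button',529,251,.045);pl('jar',274,91,.062)
for n,c,b in (('towerroof','terra',(268,195,300,226)),('wellroof','terra',(330,75,370,110)),('cott','terra',(255,112,312,165)),('dove','blue',(330,220,362,248))):
    B,l,k=blobs(s,c,b,20); print(n,B[0]); 
    if B: print(cv2.minAreaRect(cv2.findNonZero(k)))
# side/scene check with wrist: triangulate tops
a=snap('scene');b=snap('side')
for n,box,w in (('tower',(332,325,356,346),(292,384)),('well',(343,266,364,284),(419,167))):
    q=blobs(b,'terra',box)[0][0][0]; print(n,*tri(s,f(*w),b,q))
q=blobs(b,'blue',(378,325,410,360))[0][0][0];print('dove',*tri(s,f(409,422),b,q))
E
```

```text
tower roof [ 0.4239 -0.3843]
tower base [ 0.4216 -0.3848]
tower base sides 0.05940553175291917 0.059427715714636904 4.494090074457804
cott [ 0.42643813 -0.26073888] [np.float64(0.051), np.float64(0.06), np.float64(0.053), np.float64(0.067)] [np.float64(46.2), np.float64(-35.3), np.float64(-125.9), np.float64(142.4)]
wellroof [ 0.5391049  -0.18938949] [np.float64(0.028), np.float64(0.035), np.float64(0.025), np.float64(0.035)] [np.float64(115.7), np.float64(26.2), np.float64(-64.6), np.float64(-148.5)]
dove cone [ 0.5362 -0.4258]
dove base [ 0.5385 -0.4311]
button [ 0.6535 -0.2625]
jar [ 0.4107 -0.1239]
towerroof ((np.float64(281.5), np.float64(213.1)), (np.int32(272), np.int32(204), np.int32(20), np.int32(19), np.int32(338)))
((285.5, 208.5), (27.0, 27.0), 90.0)
wellroof ((np.float64(352.2), np.float64(92.7)), (np.int32(339), np.int32(79), np.int32(28), np.int32(28), np.int32(481)))
((349.0, 93.5), (34.0, 29.0), 0.0)
cott ((np.float64(284.6), np.float64(137.4)), (np.int32(261), np.int32(117), np.int32(47), np.int32(45), np.int32(874)))
((282.9800109863281, 137.86000061035156), (40.19999694824219, 30.999996185302734), 36.869895935058594)
dove ((np.float64(347.0), np.float64(234.3)), (np.int32(336), np.int32(225), np.int32(23), np.int32(20), np.int32(364)))
((347.0, 234.5), (19.0, 22.0), 90.0)
tower [ 0.42298174 -0.38701241  0.08648429] 0.0005163728482509072
well [ 0.53979049 -0.18871857  0.07404634] 0.0005370837733338747
dove [ 0.53943748 -0.43305948  0.06788527] 0.0027645038196180633
```

Request:
servo_tool:
  moves:
    - [-1.2,0.6,1,0,0]
    - [-2.4,1.1,2,0,0]
    - [-3.5,1.7,3,0,0]
    - [-4.4,2.1,4,0,0]
    - [-4.7,2.24,5.2,0,0]
    - [-4.7,2.24,6.5,0,0]
    - [-4.7,2.24,7.8,0,0]
    - [-4.7,2.24,9,0,0]
    - [-4.7,2.24,9.4,0,0]
    - [-4.7,2.24,9.4,0,0]

```text
time: 7.97
tool_pos: [0.5392, -0.4289, 0.1239]
ee_rot: [-3.136, -0.005, 1.577]
wrist_force: [-0.3, -0.0, 0.2]
width: 0.094
finger_force: 0.0
```

```bash
python3 - <<'E'
from h import *
robot.snapshot('side')
a=snap('scene');b=snap('side','sd5.png');cv2.imwrite('pics/sd5c.png',cv2.resize(b['image'][250:400,280:460],None,fx=3,fy=3));mv(.539,-.431,.031,90)
E
```

```text
units [ 0.05 -0.1   4.  ] turn 0.05 psi 90.3 pos [ 0.5415 -0.4322  0.1311] t 8.1 q6 -0.67
```

View pics/sd5c.png

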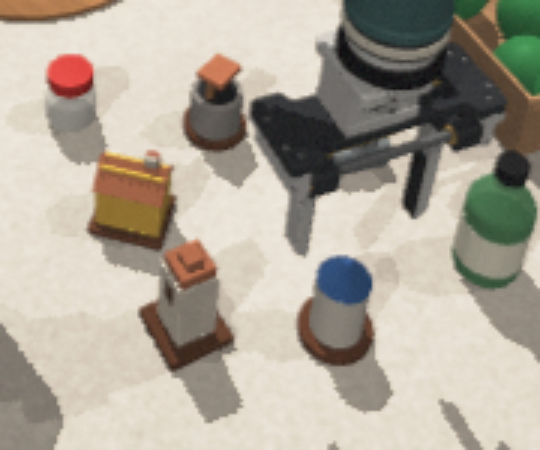

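The side crop shows the gripper above the dovecote with the fingers straddling it and the varnish bottle clear. Descending and gripping.

Request:
servo_tool:
  moves:
    - [0,0,0.8,0,0]
    - [0,0,1.6,0,0]
    - [0,0,2.4,0,0]
    - [0,0,3.1,0,0]
    - [0,0,3.6,0,0]
    - [0,0,3.8,0,0]
    - [0,0,3.8,0,0.3]
    - [0,0,3.8,0,0.5]
    - [0,0,3.8,0,0.6]
    - [0,0,3.8,0,0.6]

```text
time: 8.95
tool_pos: [0.5409, -0.4328, 0.0347]
ee_rot: [3.139, 0.002, 1.575]
wrist_force: [-0.9, -0.5, 0.5]
width: 0.0708
finger_force: 0.0
```

Request:
servo_tool:
  moves:
    - [0,0,0,0,0.6]
    - [0,0,0,0,0.6]
    - [0,0,0,0,0.6]
    - [0,0,0,0,0.6]
    - [0,0,0,0,0.6]

```text
time: 9.37
tool_pos: [0.5399, -0.432, 0.0327]
ee_rot: [-3.141, -0.0, 1.575]
wrist_force: [-0.2, 0.4, 0.3]
width: 0.0437
finger_force: 30.0
```

```bash
python3 - <<'E'
from h import *
o=robot.get_obs();print(o['width'],o['finger_force'],o['wrist_force'],o['tool_pos']);mv(.41,.11,.2,90)
E
```

```text
0.04366056743532334 29.97145284432918 [-0.19502609  0.43152472  0.32785852] [ 0.53990187 -0.43199489  0.03274635]
units [21.7  -5.11 -6.69] turn 0.04 psi 90.2 pos [ 0.5399 -0.432   0.0327] t 9.4 q6 0.26
```

Request:
servo_tool:
  moves:
    - [0,0,-0.8,0,0.6]
    - [0,0,-1.8,0,0.6]
    - [0.6,0,-3,0,0.6]
    - [1.6,0,-4.2,0,0.6]
    - [2.8,0,-5.2,0,0.6]
    - [4.1,0,-5.6,0,0.6]
    - [5.5,0,-5.6,0,0.6]
    - [6.9,-0.1,-5.6,0,0.6]
    - [8.3,-0.2,-5.6,0,0.6]
    - [9.7,-0.3,-5.6,0,0.6]

```text
time: 10.2
tool_pos: [0.531, -0.1877, 0.1723]
ee_rot: [-3.141, -0.001, 1.575]
wrist_force: [0.5, 0.0, -1.9]
width: 0.0437
finger_force: 30.0
```

Request:
servo_tool:
  moves:
    - [1.4,0,0,0,0.6]
    - [2.8,0,0,0,0.6]
    - [4.2,-0.1,0,0,0.6]
    - [5.6,-0.2,0,0,0.6]
    - [7.0,-0.2,0,0,0.6]
    - [8.4,-0.2,0,0,0.6]
    - [9.8,-0.2,0,0,0.6]
    - [10.9,-0.2,0.6,0,0.6]
    - [11.7,-0.2,1.4,0,0.6]
    - [12,-0.2,2.2,0,0.6]

```text
time: 11.03
tool_pos: [0.5252, 0.1138, 0.1175]
ee_rot: [3.14, -0.002, 1.578]
wrist_force: [-0.4, -0.3, -2.2]
width: 0.0439
finger_force: 30.0
```

```bash
python3 - <<'E'
from h import *
robot.snapshot('side');o=robot.get_obs();print(o['width'],o['finger_force']);mv(.525,.11,.042,90)
E
```

```text
0.044000530582594594 29.969075018016156
units [-0.14  0.12  2.8 ] turn 0.08 psi 90.5 pos [0.522  0.1134 0.112 ] t 11.1 q6 0.21
```

Request:
servo_tool:
  moves:
    - [0,0,0.6,0,0.6]
    - [0,0,1.3,0,0.6]
    - [0,0,2.0,0,0.6]
    - [0,0,2.5,0,0.6]
    - [0,0,2.8,0,0.6]
    - [0,0,2.95,0,0.6]
    - [0,0,3.05,0,0.6]
    - [0,0,3.05,0,0.6]
    - [0,0,3.05,0,0.4]
    - [0,0,3.05,0,0.3]

```text
time: 11.92
tool_pos: [0.5263, 0.1105, 0.0429]
ee_rot: [3.139, -0.0, 1.575]
wrist_force: [0.5, -0.1, -0.8]
width: 0.0537
finger_force: 0.0
```

Request:
servo_tool:
  moves:
    - [0,0,0,0,0.25]
    - [0,0,0,0,0.2]
    - [0,0,-0.4,0,0.2]
    - [0,0,-1.2,0,0.1]
    - [0,0,-2.2,0,0]
    - [0,0,-3.6,0,0]
    - [-1,0,-5,0,0]
    - [-2.2,0,-6.5,0,0]
    - [-3.6,0,-8,0,0]
    - [-5,0,-9,0,0]

```text
time: 12.75
tool_pos: [0.5259, -0.0006, 0.259]
ee_rot: [3.137, 0.0, 1.577]
wrist_force: [1.1, -0.7, 0.7]
width: 0.0941
finger_force: 0.0
```

```bash
python3 - <<'E'
from h import *
a=snap('scene');b=snap('side')
for s,bx in ((a,(300,150,420,250)),(b,(240,170,400,300))):print([x for x in blobs(s,'blue',bx,20)[0]])
P=[blobs(a,'blue',(330,190,375,240),20)[0],blobs(b,'blue',(270,195,340,270),20)[0]]
print(P)
if all(P): print(tri(a,P[0][0][0],b,P[1][0][0]))
mv(.48,-.32,.36,90)
E
```

```text
[((np.float64(339.5), np.float64(214.0)), (np.int32(335), np.int32(210), np.int32(10), np.int32(8), np.int32(60))), ((np.float64(395.3), np.float64(171.5)), (np.int32(392), np.int32(167), np.int32(11), np.int32(14), np.int32(29))), ((np.float64(402.8), np.float64(189.7)), (np.int32(396), np.int32(184), np.int32(12), np.int32(9), np.int32(23)))]
[((np.float64(388.0), np.float64(201.3)), (np.int32(373), np.int32(182), np.int32(27), np.int32(41), np.int32(844))), ((np.float64(313.5), np.float64(216.7)), (np.int32(308), np.int32(212), np.int32(12), np.int32(9), np.int32(67)))]
[[((np.float64(339.5), np.float64(214.0)), (np.int32(335), np.int32(210), np.int32(10), np.int32(8), np.int32(60)))], [((np.float64(313.5), np.float64(216.7)), (np.int32(308), np.int32(212), np.int32(12), np.int32(9), np.int32(67)))]]
(array([0.52848831, 0.11095532, 0.07776348]), np.float64(0.00023733321619958883))
units [-12.63  -1.91  -3.91] turn -0.01 psi 89.9 pos [ 0.528  -0.0042  0.2623] t 12.8 q6 -0.59
```

```bash
cat >> h.py <<'E'
def check():
    a=snap('scene');b=snap('side')
    for n,b1,b2 in (('well',(245,205,285,245),(335,255,372,292)),('tower',(195,190,228,222),(322,315,366,352))):
        p=blobs(a,'terra',b1)[0];q=blobs(b,'terra',b2)[0]
        if p and q: t,e=tri(a,p[0][0],b,q[0][0]);print(n,t.round(3),round(e,4),p[0][1][4],q[0][1][4])
        else: print(n,len(p),len(q))
    print('cott',[x[0] for x in blobs(a,'yellow',(220,190,265,230))[0][:1]],[x[0] for x in blobs(b,'yellow',(295,285,350,340))[0][:1]])
E
python3 -c "
from h import *
check();mv(.5395,-.189,.3,26)"
```

```text
well [ 0.54  -0.188  0.074] 0.0013 60 104
tower [ 0.424 -0.386  0.084] 0.0002 59 178
cott [(np.float64(249.6), np.float64(211.6))] [(np.float64(322.0), np.float64(321.2))]
units [-7.53  0.52 -1.74] turn 10.69 psi 90.1 pos [ 0.5261 -0.0008  0.2566] t 12.9 q6 0.78
```

Request:
servo_tool:
  moves:
    - [-0.9,0.1,0,1.1,0]
    - [-1.8,0.2,0,2.2,0]
    - [-2.8,0.3,0.4,3.3,0]
    - [-3.8,0.4,0.8,4.4,0]
    - [-4.8,0.5,1.3,5.5,0]
    - [-5.8,0.5,1.9,6.6,0]
    - [-6.7,0.5,2.6,7.7,0]
    - [-7.3,0.5,3.5,8.8,0]
    - [-7.5,0.5,4.5,9.9,0]
    - [-7.5,0.5,5.5,10.7,0]

```text
time: 13.78
tool_pos: [0.5382, -0.1873, 0.1144]
ee_rot: [-3.139, 0.002, 0.449]
wrist_force: [0.2, 0.4, -0.3]
width: 0.0939
finger_force: 0.0
```

```bash
python3 -c "
from h import *
robot.snapshot('side');
for i in range(3): mv(.5395,-.189,.021,26);robot.snapshot('side')
cv2.imwrite('pics/sd6.png',cv2.resize(snap('side')['image'][220:340,270:450],None,fx=3,fy=3))"
```

```text
units [0.1  0.22 3.48] turn -0.05 psi 25.7 pos [ 0.5349 -0.1851  0.108 ] t 13.8 q6 0.78
units [0.09 0.23 3.56] turn 0.02 psi 26.1 pos [ 0.535  -0.1847  0.1101] t 13.9 q6 0.78
units [0.03 0.18 3.69] turn 0.04 psi 26.2 pos [ 0.5368 -0.1853  0.1134] t 13.9 q6 0.78
```

View pics/sd6.png

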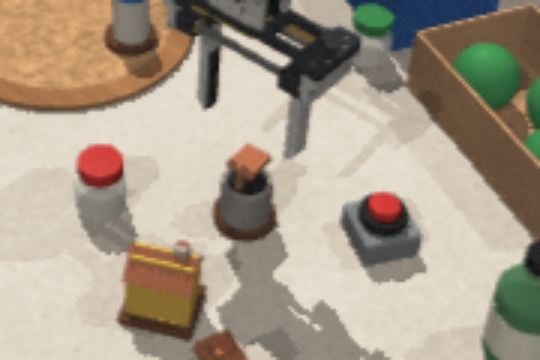

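The side crop shows the fingers straddling the well line, with the button and jar clear. Descending and gripping.

Request:
servo_tool:
  moves:
    - [0.1,0.2,0.6,0,0]
    - [0.1,0.2,1.4,0,0]
    - [0.1,0.2,2.2,0,0]
    - [0.1,0.2,2.9,0,0]
    - [0.1,0.2,3.4,0,0]
    - [0.1,0.2,3.6,0,0]
    - [0.1,0.2,3.6,0,0.3]
    - [0.1,0.2,3.6,0,0.5]
    - [0.1,0.2,3.6,0,0.55]
    - [0.1,0.2,3.6,0,0.55]

```text
time: 14.87
tool_pos: [0.5445, -0.1915, 0.0291]
ee_rot: [3.139, -0.002, 0.455]
wrist_force: [0.1, -0.0, 0.4]
width: 0.0709
finger_force: 0.0
```

Request:
servo_tool:
  moves:
    - [0,0,0,0,0.55]
    - [0,0,0,0,0.55]
    - [0,0,0,0,0.55]
    - [0,0,0,0,0.55]

```text
time: 15.2
tool_pos: [0.5436, -0.1908, 0.0279]
ee_rot: [-3.141, -0.001, 0.454]
wrist_force: [-0.3, 1.1, 3.2]
width: 0.0515
finger_force: 30.0
```

```bash
python3 -c "
from h import *
o=robot.get_obs();print(o['width'],o['finger_force'],o['wrist_force']);
for i in range(3): mv(.52,.237,.16,26);robot.snapshot('side')
"
```

```text
0.051486672508318475 30.000563263893127 [-0.33614522  1.07095459  3.23010407]
units [  6.66 -15.79  -5.28] turn 0.01 psi 26.0 pos [ 0.5436 -0.1908  0.0279] t 15.2 q6 1.54
units [  6.67 -15.79  -5.28] turn 0.01 psi 26.0 pos [ 0.5435 -0.1908  0.0279] t 15.2 q6 1.54
units [  6.67 -15.79  -5.28] turn 0.01 psi 26.0 pos [ 0.5436 -0.1908  0.0279] t 15.3 q6 1.54
```

Request:
servo_tool:
  moves:
    - [0,0,-0.8,0,0.55]
    - [0,0,-1.8,0,0.55]
    - [0.2,-0.6,-3,0,0.55]
    - [0.6,-1.5,-4.2,0,0.55]
    - [1.1,-2.6,-5.2,0,0.55]
    - [1.6,-3.8,-5.6,0,0.55]
    - [2.1,-5.1,-5.6,0,0.55]
    - [2.7,-6.4,-5.6,0,0.55]
    - [3.2,-7.6,-5.6,0,0.55]
    - [3.8,-8.9,-5.6,0,0.55]

```text
time: 16.18
tool_pos: [0.5307, 0.0514, 0.1668]
ee_rot: [3.141, 0.001, 0.454]
wrist_force: [1.2, 0.5, -1.1]
width: 0.0513
finger_force: 30.0
```

Request:
servo_tool:
  moves:
    - [0.5,-1.2,0,0,0.55]
    - [1.0,-2.4,0,0,0.55]
    - [1.5,-3.6,0,0,0.55]
    - [2.0,-4.8,0,0,0.55]
    - [2.4,-5.8,0,0,0.55]
    - [2.7,-6.5,0,0,0.55]
    - [2.9,-6.9,0,0,0.55]
    - [2.9,-6.9,0.4,0,0.55]
    - [2.9,-6.9,1.2,0,0.55]
    - [2.9,-6.9,2,0,0.55]

```text
time: 17.02
tool_pos: [0.5214, 0.2363, 0.1167]
ee_rot: [3.14, -0.001, 0.454]
wrist_force: [-0.2, -0.2, -2.1]
width: 0.0512
finger_force: 30.0
```

```bash
python3 -c "
from h import *
o=robot.get_obs();print(o['width'],o['finger_force'],o['wrist_force']);
for i in range(3): mv(.52,.237,.038,26);robot.snapshot('side')
cv2.imwrite('pics/sd7.png',cv2.resize(snap('side')['image'][130:280,220:400],None,fx=3,fy=3))"
```

```text
0.05121872179571639 29.999415278434753 [-0.18701821 -0.15603296 -2.12708809]
units [-0.04 -0.05  3.15] turn 0.0 psi 26.0 pos [0.5214 0.2363 0.1167] t 17.0 q6 1.54
units [ 0.1  -0.04  2.91] turn -0.0 psi 26.0 pos [0.5182 0.235  0.1108] t 17.1 q6 1.54
units [ 0.11 -0.04  2.96] turn -0.01 psi 26.0 pos [0.5179 0.2348 0.112 ] t 17.1 q6 1.54
```

View pics/sd7.png

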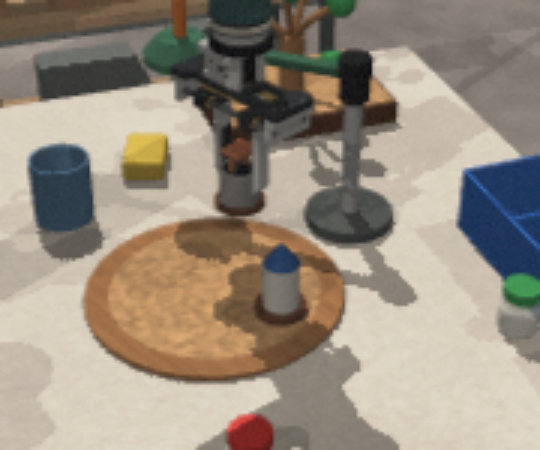

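Side crop: dovecote upright on the board, well held level above its place, lamp well aside.

Request:
servo_tool:
  moves:
    - [0,0,0.6,0,0.55]
    - [0,0,1.3,0,0.55]
    - [0,0,2.0,0,0.55]
    - [0,0,2.5,0,0.55]
    - [0,0,2.8,0,0.55]
    - [0,0,2.95,0,0.55]
    - [0,0,3.05,0,0.55]
    - [0,0,3.05,0,0.55]
    - [0,0,3.05,0,0.4]
    - [0,0,3.05,0,0.3]

```text
time: 18.05
tool_pos: [0.5217, 0.2377, 0.0428]
ee_rot: [3.141, -0.003, 0.455]
wrist_force: [-0.3, 0.4, 0.2]
width: 0.0601
finger_force: 0.0
```

Request:
servo_tool:
  moves:
    - [0,0,0,0,0.25]
    - [0,0,0,0,0.2]
    - [0,0,-0.4,0,0.2]
    - [0,0,-1.2,0,0.1]
    - [0,0,-2.2,0,0]
    - [0,0,-3.6,0,0]
    - [0,0,-5,0,0]
    - [0,0,-6.4,0,0]
    - [-0.6,1,-7.4,0,0]
    - [-1.1,2.2,-8,0,0]

```text
time: 18.88
tool_pos: [0.5206, 0.177, 0.2469]
ee_rot: [3.14, -0.008, 0.459]
wrist_force: [0.6, 0.6, 0.8]
width: 0.0943
finger_force: 0.0
```

```bash
python3 -c "
from h import *
robot.snapshot('side');check()
for i in range(2): mv(.4225,-.385,.12,4.5);robot.snapshot('side')
for i in range(2): mv(.4265,-.2595,.12,143);robot.snapshot('side')
"
```

```text
well 1 0
tower [ 0.424 -0.385  0.085] 0.0019 58 183
cott [(np.float64(246.8), np.float64(214.4))] [(np.float64(322.0), np.float64(321.1))]
units [-13.32  18.42   4.99] turn 3.56 psi 25.9 pos [0.5211 0.1746 0.2447] t 19.0 q6 0.75
units [-13.33  18.45   4.91] turn 3.58 psi 26.0 pos [0.5203 0.1755 0.2427] t 19.1 q6 0.75
units [-11.    14.02   4.85] turn -19.5 psi 26.0 pos [0.5198 0.176  0.2413] t 19.1 q6 -1.47
units [-11.    14.03   4.82] turn -19.49 psi 26.1 pos [0.5195 0.1763 0.2404] t 19.2 q6 -1.47
```

Request:
servo_tool:
  moves:
    - [-0.6,0.9,0,0.3,0]
    - [-1.5,2,0,0.7,0]
    - [-2.3,3.2,0,1.1,0]
    - [-3.2,4.4,0,1.5,0]
    - [-4.1,5.6,0,1.9,0]
    - [-5,6.8,0,2.3,0]
    - [-5.8,8,0,2.7,0]
    - [-6.7,9.2,0,3.1,0]
    - [-7.5,10.4,0.3,3.4,0]
    - [-8.3,11.5,0.6,3.6,0]

```text
time: 20.07
tool_pos: [0.4596, -0.1745, 0.2253]
ee_rot: [-3.141, 0.0, 0.077]
wrist_force: [-0.3, 0.2, -0.1]
width: 0.0939
finger_force: 0.0
```

```bash
python3 -c "
from h import *
robot.snapshot('side')
for i in range(3): mv(.4225,-.385,.13,4.5);robot.snapshot('side')
"
```

```text
units [-1.97  8.09  3.71] turn -0.08 psi 4.0 pos [ 0.4575 -0.1798  0.2227] t 20.1 q6 0.75
units [-2.02  8.22  3.72] turn -0.06 psi 4.1 pos [ 0.4581 -0.1764  0.223 ] t 20.2 q6 0.75
units [-2.08  8.3   3.76] turn -0.04 psi 4.3 pos [ 0.4588 -0.1743  0.2239] t 20.2 q6 0.75
```

Request:
servo_tool:
  moves:
    - [-0.3,1,0,0,0]
    - [-0.6,2.2,0,0,0]
    - [-0.9,3.5,0,0,0]
    - [-1.2,4.8,0,0,0.1]
    - [-1.5,6.1,0.2,0,0.15]
    - [-1.8,7.3,0.8,0,0.15]
    - [-2.03,8.0,1.6,0,0.15]
    - [-2.03,8.2,2.5,0,0.15]
    - [-2.03,8.2,3.3,0,0.15]
    - [-2.03,8.2,3.7,0,0.15]

```text
time: 21.1
tool_pos: [0.4253, -0.3794, 0.1302]
ee_rot: [-3.137, 0.003, 0.08]
wrist_force: [-0.2, 0.3, -0.1]
width: 0.0798
finger_force: 0.0
```

```bash
python3 -c "
from h import *
robot.snapshot('side')
for i in range(4): mv(.4225,-.385,.036,4.5);robot.snapshot('side')
check()
"
```

```text
units [-0.11  0.24  3.72] turn 0.01 psi 4.6 pos [ 0.4247 -0.3787  0.129 ] t 21.1 q6 0.75
units [-0.12  0.22  3.8 ] turn 0.02 psi 4.6 pos [ 0.4252 -0.3792  0.1311] t 21.2 q6 0.75
units [-0.15  0.18  3.89] turn 0.01 psi 4.6 pos [ 0.4258 -0.3802  0.1332] t 21.2 q6 0.75
units [-0.16  0.15  3.94] turn 0.01 psi 4.6 pos [ 0.4262 -0.381   0.1346] t 21.3 q6 0.75
well 2 0
tower [ 0.424 -0.386  0.084] 0.0013 55 179
cott [(np.float64(246.8), np.float64(214.6))] [(np.float64(322.3), np.float64(321.3))]
```

Request:
servo_tool:
  moves:
    - [-0.1,0.2,0.6,0,0.15]
    - [-0.1,0.2,1.4,0,0.15]
    - [-0.1,0.2,2.2,0,0.15]
    - [-0.1,0.2,3.0,0,0.15]
    - [-0.1,0.2,3.5,0,0.15]
    - [-0.1,0.2,3.8,0,0.15]
    - [-0.1,0.2,3.9,0,0.15]
    - [-0.1,0.2,3.9,0,0.4]
    - [-0.1,0.2,3.9,0,0.6]
    - [-0.1,0.2,3.9,0,0.7]

```text
time: 22.28
tool_pos: [0.4237, -0.3878, 0.0377]
ee_rot: [3.139, -0.002, 0.078]
wrist_force: [0.1, 0.8, 0.2]
width: 0.0637
finger_force: 0.0
```

Request:
servo_tool:
  moves:
    - [0,0,0,0,0.7]
    - [0,0,0,0,0.7]
    - [0,0,0,0,0.7]
    - [0,0,0,0,0.7]
    - [0,0,0,0,0.7]

```text
time: 22.7
tool_pos: [0.4231, -0.387, 0.0364]
ee_rot: [3.141, -0.0, 0.078]
wrist_force: [0.1, -0.1, 1.2]
width: 0.0358
finger_force: 29.8
```

```bash
python3 -c "
from h import *
o=robot.get_obs();print(o['width'],o['finger_force'],o['wrist_force']);
for i in range(3): mv(.40,.237,.18,4.5);robot.snapshot('side')
"
```

```text
0.035795760516724846 29.84837919473648 [ 0.12353651 -0.0785903   1.20956729]
units [  1.01 -24.96  -5.74] turn -0.01 psi 4.4 pos [ 0.4231 -0.387   0.0364] t 22.7 q6 2.03
units [  1.01 -24.96  -5.74] turn -0.01 psi 4.4 pos [ 0.4231 -0.387   0.0364] t 22.8 q6 2.03
units [  1.01 -24.96  -5.74] turn -0.01 psi 4.4 pos [ 0.423  -0.387   0.0364] t 22.8 q6 2.03
```

Request:
servo_tool:
  moves:
    - [0,0,-0.8,0,0.7]
    - [0,0,-1.8,0,0.7]
    - [0,-0.4,-3,0,0.7]
    - [0,-1.2,-4.2,0,0.7]
    - [0,-2.3,-5.4,0,0.7]
    - [0.1,-3.6,-6,0,0.7]
    - [0.2,-5,-6,0,0.7]
    - [0.2,-6.4,-6,0,0.7]
    - [0.3,-7.8,-6,0,0.7]
    - [0.4,-9.2,-6,0,0.7]

```text
time: 23.68
tool_pos: [0.4143, -0.1553, 0.1855]
ee_rot: [-3.141, 0.001, 0.077]
wrist_force: [0.9, 0.2, -1.2]
width: 0.0359
finger_force: 29.9
```

Request:
servo_tool:
  moves:
    - [0,-1.4,0,0,0.7]
    - [0.1,-2.8,0,0,0.7]
    - [0.1,-4.2,0,0,0.7]
    - [0.2,-5.6,0,0,0.7]
    - [0.3,-7,0,0,0.7]
    - [0.3,-8.4,0,0,0.7]
    - [0.4,-9.8,0,0,0.7]
    - [0.5,-11.2,0,0,0.7]
    - [0.5,-12.6,0,0,0.7]
    - [0.6,-14,0,0,0.7]

```text
time: 24.52
tool_pos: [0.4019, 0.1947, 0.1856]
ee_rot: [3.141, 0.001, 0.078]
wrist_force: [-0.2, -0.4, -1.6]
width: 0.0358
finger_force: 29.9
```

```bash
python3 -c "
from h import *
o=robot.get_obs();print(o['width'],o['finger_force'],o['wrist_force']);robot.snapshot('side')
for i in range(3): mv(.40,.237,.0465,4.5);robot.snapshot('side')
"
```

```text
0.03580802024803559 29.850218296051025 [-0.24671507 -0.41232594 -1.64802158]
units [ 0.06 -1.44  5.55] turn 0.05 psi 4.8 pos [0.4014 0.2009 0.1854] t 24.6 q6 2.03
units [ 0.07 -1.59  5.55] turn 0.06 psi 4.8 pos [0.4017 0.1973 0.1853] t 24.6 q6 2.03
units [ 0.06 -1.69  5.55] turn 0.04 psi 4.7 pos [0.4021 0.1948 0.1853] t 24.7 q6 2.03
```

Request:
servo_tool:
  moves:
    - [0,-0.8,0.3,0,0.7]
    - [0,-1.5,1,0,0.7]
    - [0,-1.7,1.9,0,0.7]
    - [0,-1.7,2.9,0,0.7]
    - [0,-1.7,3.8,0,0.7]
    - [0,-1.7,4.6,0,0.7]
    - [0,-1.7,5.1,0,0.7]
    - [0,-1.7,5.4,0,0.7]
    - [0,-1.7,5.6,0,0.7]
    - [0,-1.7,5.6,0,0.7]

```text
time: 25.55
tool_pos: [0.3996, 0.2344, 0.0455]
ee_rot: [3.141, 0.001, 0.076]
wrist_force: [-0.6, 0.2, -1.6]
width: 0.0358
finger_force: 29.9
```

Request:
servo_tool:
  moves:
    - [0,0,0,0,0.5]
    - [0,0,0,0,0.4]
    - [0,0,0,0,0.3]
    - [0,0,0,0,0.3]
    - [0,0,-0.6,0,0.2]
    - [0,0,-1.6,0,0.1]
    - [0,0,-3.1,0,0]
    - [0,0,-4.6,0,0]
    - [0,1,-5.8,0,0]
    - [0,2.4,-6.5,0,0]

```text
time: 26.38
tool_pos: [0.4058, 0.1773, 0.2138]
ee_rot: [-3.139, -0.008, 0.082]
wrist_force: [1.7, -0.3, 0.1]
width: 0.0937
finger_force: 0.0
```

```bash
python3 -c "
from h import *
robot.snapshot('side');check()
for i in range(3): mv(.4265,-.2595,.2,143);robot.snapshot('side')
print(proj(snap('side'),(.4,.237,.05)))
"
```

```text
well 2 0
tower 0 1
cott [(np.float64(243.9), np.float64(217.9))] [(np.float64(322.1), np.float64(321.1))]
units [-0.46 17.39  0.47] turn -23.12 psi 4.3 pos [0.4059 0.1748 0.2117] t 26.5 q6 -1.47
units [-0.45 17.42  0.39] turn -23.11 psi 4.3 pos [0.4048 0.1756 0.2098] t 26.6 q6 -1.47
units [-0.45 17.43  0.34] turn -23.1 psi 4.4 pos [0.4041 0.1759 0.2085] t 26.6 q6 -1.47
[269.25710114 210.7544534 ]
```

Request:
servo_tool:
  moves:
    - [0,1.1,-0.5,0.7,0]
    - [0.1,2.4,-1,1.4,0]
    - [0.2,3.8,-1.5,2.1,0]
    - [0.3,5.2,-2,2.8,0]
    - [0.4,6.6,-2.5,3.5,0]
    - [0.5,8,-3,4.2,0]
    - [0.6,9.4,-3.5,4.9,0]
    - [0.6,10.8,-4,5.6,0]
    - [0.7,12.2,-4.4,6.3,0]
    - [0.8,13.6,-4.8,6.9,0]

```text
time: 27.57
tool_pos: [0.4508, -0.1624, 0.3279]
ee_rot: [-3.141, 0.002, -0.647]
wrist_force: [0.7, -0.5, 0.7]
width: 0.0941
finger_force: 0.0
```

```bash
python3 -c "
from h import *
robot.snapshot('side');
for i in range(3): mv(.46,-.28,.33,-37);robot.snapshot('side')
"
```

```text
units [ 2.98  3.34 -0.06] turn -0.09 psi -37.6 pos [ 0.4518 -0.1685  0.3285] t 27.6 q6 1.67
units [ 3.05  3.45 -0.09] turn -0.05 psi -37.3 pos [ 0.4515 -0.1652  0.3276] t 27.7 q6 1.67
units [ 3.11  3.52 -0.11] turn -0.01 psi -37.1 pos [ 0.4511 -0.1628  0.3272] t 27.7 q6 1.67
```

Request:
servo_tool:
  moves:
    - [0.7,0.8,0,0,0]
    - [1.6,1.8,0,0,0]
    - [2.5,2.8,0,0,0]
    - [3,3.4,0,0,0]
    - [3.1,3.5,0,0,0]
    - [3.1,3.5,0,0,0]
    - [3.1,3.5,0,0,0]

```text
time: 28.35
tool_pos: [0.4602, -0.2762, 0.3282]
ee_rot: [-3.141, 0.002, -0.643]
wrist_force: [0.2, -0.0, 0.2]
width: 0.0939
finger_force: 0.0
```

```bash
python3 - <<'E'
from h import *
import pickle
robot.snapshot('side');robot.snapshot('side')
s=snap('wrist','w8.png');pickle.dump(s,open('w8.pkl','wb'));o=robot.get_obs();print(o['tool_pos'],o['ee_rot'])
p=proj(s,(.4265,-.2595,.04));print(p)
x,y=int(p[0])-90,max(0,int(p[1])-75);print(x,y)
cv2.imwrite('pics/w8c.png',cv2.resize(s['image'][y:y+150,x:x+180],None,fx=4,fy=4,interpolation=cv2.INTER_CUBIC))
E
```

```text
[ 0.46019209 -0.27650336  0.32914943] [-3.14115747e+00 -5.90842262e-04 -6.42519364e-01]
[320.80939436 190.78738368]
230 115
```

View pics/w8c.png

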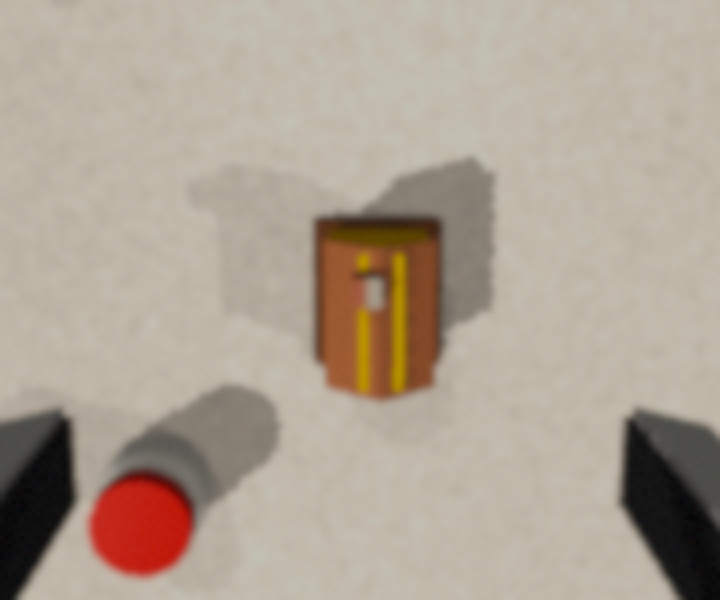

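The wrist crop (4×, offset 230,115) shows the cottage square to the gripper: base from (316,217) to (442,362), so its centre is (379,290); the jar is well off to the side at (141,525).

```bash
python3 - <<'E'
from h import *
import pickle
s=pickle.load(open('w8.pkl','rb'))
f=lambda u,v:plane(s,u/4+230-.4,v/4+115-.4,.008)[:2]
c=f(379,290);print(c,np.linalg.norm(f(316,217)-f(442,217)),np.linalg.norm(f(442,217)-f(442,362)),np.degrees(np.arctan2(*(f(316,217)-f(317,362))[::-1])))
for i in range(3): mv(c[0],c[1],.11,-37);robot.snapshot('side')
E
```

```text
[ 0.42218559 -0.26506517] 0.05760363202264034 0.06877963004362554 -36.806307511456055
units [-1.49  0.54  8.77] turn 0.03 psi -36.8 pos [ 0.4602 -0.2765  0.3291] t 28.5 q6 1.66
units [-1.5   0.54  8.77] turn 0.03 psi -36.8 pos [ 0.4601 -0.2768  0.3292] t 28.6 q6 1.66
units [-1.5   0.53  8.77] turn 0.02 psi -36.9 pos [ 0.4601 -0.277   0.3292] t 28.6 q6 1.66
```

Request:
servo_tool:
  moves:
    - [-0.6,0.2,0.8,0,0.1]
    - [-1.2,0.4,2,0,0.1]
    - [-1.5,0.5,3.4,0,0.1]
    - [-1.5,0.5,4.8,0,0.1]
    - [-1.5,0.5,6.2,0,0.1]
    - [-1.5,0.5,7.6,0,0.1]
    - [-1.5,0.5,8.6,0,0.1]
    - [-1.5,0.5,9.2,0,0.1]
    - [-1.5,0.5,9.4,0,0.1]
    - [-1.5,0.5,9.4,0,0.1]

```text
time: 29.48
tool_pos: [0.4216, -0.2648, 0.0923]
ee_rot: [-3.141, 0.003, -0.645]
wrist_force: [-0.2, 0.1, -0.2]
width: 0.0847
finger_force: 0.0
```

```bash
python3 - <<'E'
from h import *
for i in range(4): mv(.4225,-.2645,.02,-37);robot.snapshot('side')
E
```

```text
units [ 0.02 -0.03  2.89] turn 0.01 psi -36.9 pos [ 0.4216 -0.2648  0.0923] t 29.5 q6 1.66
units [-0.03 -0.03  2.96] turn 0.01 psi -36.9 pos [ 0.4226 -0.2655  0.094 ] t 29.5 q6 1.66
units [-0.06 -0.03  3.  ] turn 0.01 psi -36.9 pos [ 0.4232 -0.2661  0.0951] t 29.6 q6 1.66
units [-0.08 -0.04  3.02] turn 0.01 psi -37.0 pos [ 0.4235 -0.2664  0.0956] t 29.6 q6 1.66
```

Request:
servo_tool:
  moves:
    - [0,0,0.6,0,0.1]
    - [0,0,1.3,0,0.1]
    - [0,0,2.0,0,0.1]
    - [0,0,2.6,0,0.1]
    - [0,0,2.9,0,0.1]
    - [0,0,3,0,0.1]
    - [0,0,3,0,0.1]
    - [0,0,3,0,0.4]
    - [0,0,3,0,0.6]
    - [0,0,3,0,0.6]

```text
time: 30.52
tool_pos: [0.4232, -0.2662, 0.0199]
ee_rot: [-3.142, -0.002, -0.645]
wrist_force: [0.4, 0.2, -0.6]
width: 0.0681
finger_force: 0.0
```

Request:
servo_tool:
  moves:
    - [0,0,0,0,0.6]
    - [0,0,0,0,0.6]
    - [0,0,0,0,0.6]
    - [0,0,0,0,0.6]
    - [0,0,0,0,0.6]

```text
time: 30.93
tool_pos: [0.4226, -0.2656, 0.0188]
ee_rot: [-3.141, -0.0, -0.645]
wrist_force: [0.2, 0.3, 0.9]
width: 0.0438
finger_force: 30.0
```

```bash
python3 -c "
from h import *
o=robot.get_obs();print(o['width'],o['finger_force'],o['wrist_force']);
for i in range(3): mv(.402,.113,.17,0);robot.snapshot('side')
"
```

```text
0.04375016038537178 29.99666064977646 [0.19535789 0.27414567 0.8697542 ]
units [ -9.76 -11.61  -6.05] turn -6.16 psi -37.0 pos [ 0.4226 -0.2656  0.0188] t 30.9 q6 1.84
units [ -9.76 -11.61  -6.05] turn -6.16 psi -37.0 pos [ 0.4226 -0.2656  0.0189] t 31.0 q6 1.84
units [ -9.76 -11.61  -6.05] turn -6.16 psi -37.0 pos [ 0.4226 -0.2656  0.0188] t 31.0 q6 1.84
```

Request:
servo_tool:
  moves:
    - [0,0,-0.8,0,0.6]
    - [0,0,-1.8,0,0.6]
    - [-0.4,-0.5,-3,0,0.6]
    - [-1,-1.2,-4.2,-0.8,0.6]
    - [-1.8,-2.1,-5.2,-1.7,0.6]
    - [-2.6,-3.1,-5.8,-2.6,0.6]
    - [-3.5,-4.2,-5.8,-3.5,0.6]
    - [-4.4,-5.3,-5.8,-4.4,0.6]
    - [-5.3,-6.4,-5.8,-5.3,0.6]
    - [-6.2,-7.4,-5.8,-6.2,0.6]

```text
time: 31.92
tool_pos: [0.4091, -0.023, 0.1632]
ee_rot: [-3.141, 0.0, 0.009]
wrist_force: [0.3, -0.4, -1.2]
width: 0.0441
finger_force: 30.0
```

```bash
python3 -c "
from h import *
o=robot.get_obs();print(o['width'],o['finger_force'],o['wrist_force']);robot.snapshot('side')
for i in range(4): mv(.402,.113,.029,0);robot.snapshot('side')
"
```

```text
0.04411474764528116 29.993899762630463 [ 0.28353803 -0.36052346 -1.19988329]
units [-0.16 -5.21  5.37] turn 0.17 psi 1.0 pos [ 0.4082 -0.0172  0.1632] t 32.0 q6 1.84
units [-0.2  -5.35  5.37] turn 0.12 psi 0.7 pos [ 0.4088 -0.0206  0.1632] t 32.0 q6 1.84
units [-0.24 -5.44  5.37] turn 0.08 psi 0.5 pos [ 0.4092 -0.0229  0.1632] t 32.1 q6 1.84
units [-0.27 -5.49  5.37] turn 0.05 psi 0.3 pos [ 0.4094 -0.0242  0.1632] t 32.1 q6 1.84
```

Request:
servo_tool:
  moves:
    - [0,-0.8,0,0,0.6]
    - [-0.1,-1.8,0,0,0.6]
    - [-0.2,-3,0,0,0.6]
    - [-0.25,-4.2,0,0,0.6]
    - [-0.25,-5.1,0.2,0,0.6]
    - [-0.25,-5.5,0.8,0,0.6]
    - [-0.25,-5.5,1.6,0,0.6]
    - [-0.25,-5.5,2.4,0,0.6]
    - [-0.25,-5.5,3.0,0,0.6]
    - [-0.25,-5.5,3.2,0,0.6]

```text
time: 33.0
tool_pos: [0.4015, 0.1111, 0.0805]
ee_rot: [3.14, 0.006, 0.001]
wrist_force: [-0.1, -0.5, -1.6]
width: 0.0438
finger_force: 30.0
```

Request:
servo_tool:
  moves:
    - [0,0,0.5,0,0.6]
    - [0,0,1.1,0,0.6]
    - [0,0,1.6,0,0.6]
    - [0,0,1.95,0,0.6]
    - [0,0,2.15,0,0.6]
    - [0,0,2.15,0,0.6]
    - [0,0,2.15,0,0.6]
    - [0,0,2.15,0,0.5]
    - [0,0,2.15,0,0.4]
    - [0,0,2.15,0,0.3]

```text
time: 33.83
tool_pos: [0.404, 0.113, 0.0311]
ee_rot: [-3.141, -0.002, 0.004]
wrist_force: [0.2, -1.1, 0.4]
width: 0.0568
finger_force: 0.0
```

Request:
servo_tool:
  moves:
    - [0,0,0,0,0.25]
    - [0,0,0,0,0.2]
    - [0,0,-0.4,0,0.2]
    - [0,0,-1.2,0,0.1]
    - [0,0,-2.4,0,0]
    - [0,0,-3.8,0,0]
    - [0,0,-5.2,0,0]
    - [0,0,-6.6,0,0]
    - [0,0,-8,0,0]
    - [0,0,-9.4,0,0]

```text
time: 34.67
tool_pos: [0.4025, 0.1128, 0.2677]
ee_rot: [-3.141, -0.001, 0.004]
wrist_force: [1.3, -0.2, 0.2]
width: 0.0943
finger_force: 0.0
```

```bash
python3 -c "
from h import *
robot.snapshot('side')
for i in range(3): mv(.402,.113,.029,0);robot.snapshot('side')
b=snap('side');a=snap('scene')
cv2.imwrite('pics/sd9.png',np.vstack([cv2.resize(b['image'][150:270,230:380],None,fx=2.5,fy=2.5),cv2.resize(a['image'][165:265,300:450],None,fx=2.5,fy=2.5)]))
"
```

```text
units [-0.14  0.01  9.87] turn 0.04 psi 0.2 pos [0.4056 0.1132 0.2757] t 34.7 q6 1.84
units [-0.14  0.01  9.76] turn 0.04 psi 0.2 pos [0.4056 0.1133 0.2729] t 34.8 q6 1.84
units [-0.1   0.    9.62] turn 0.04 psi 0.2 pos [0.4045 0.1131 0.2694] t 34.8 q6 1.84
```

View pics/sd9.png

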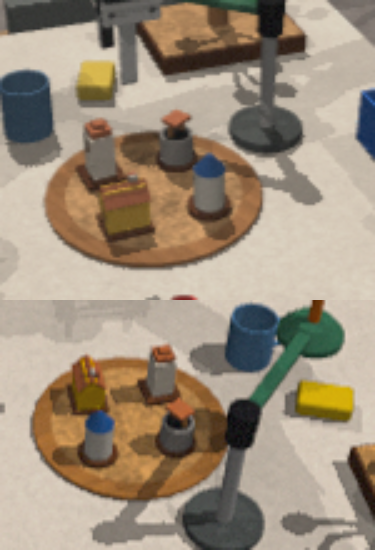

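All four pieces stand upright on the board and the lamp is still aside. Back to the handle.

Request:
servo_tool:
  moves:
    - [0,0,-1.2,-1.1,0]
    - [0,-0.2,-2.4,-2.2,0]
    - [0.3,-1.2,-2.5,-3.3,0]
    - [0.7,-2.5,-2.5,-4.4,0]
    - [1.1,-3.9,-2.5,-5.5,0]
    - [1.5,-5.3,-2.5,-6.6,0]
    - [2,-6.7,-2.5,-7.7,0]
    - [2.4,-8.1,-2.5,-8.8,0]
    - [2.8,-9.5,-2.5,-9.9,0]
    - [3.2,-10.9,-2.5,-11,0]

```text
time: 35.8
tool_pos: [0.4814, 0.3871, 0.3247]
ee_rot: [-3.139, 0.004, 1.162]
wrist_force: [1.1, -0.5, 0.3]
width: 0.0939
finger_force: 0.0
```

Request:
servo_tool:
  moves:
    - [0,0,0,-1.1,0]
    - [0,0,0,-2.2,0]
    - [0,0,0,-3.3,0]
    - [0,0,0,-4.4,0]
    - [0,0,0,-5.5,0]
    - [0,0,0,-6.6,0]
    - [0,0,0,-7.7,0]
    - [0,0,0,-8.8,0]
    - [0,0,0,-9.9,0]
    - [0,0,0,-11,0]

```text
time: 36.63
tool_pos: [0.4813, 0.3853, 0.3248]
ee_rot: [-3.137, -0.001, 2.314]
wrist_force: [-0.0, -0.0, 0.2]
width: 0.0939
finger_force: 0.0
```

```bash
python3 -c "
from h import *
for i in range(2):robot.snapshot('side')
a=snap('scene');b=snap('side')
p=blobs(a,'orange',(330,140,470,230),3)[0];q=blobs(b,'orange',(250,110,345,190),3)[0];print(p,q)
if p and q: print(tri(a,p[0][0],b,q[0][0]))
for i in range(3): mv(.4954,.431,.25,140);robot.snapshot('side')
"
```

```text
[((np.float64(373.1), np.float64(209.4)), (np.int32(369), np.int32(207), np.int32(9), np.int32(5), np.int32(25))), ((np.float64(364.8), np.float64(186.2)), (np.int32(361), np.int32(184), np.int32(8), np.int32(5), np.int32(24))), ((np.float64(339.4), np.float64(193.4)), (np.int32(338), np.int32(190), np.int32(3), np.int32(9), np.int32(14))), ((np.float64(427.9), np.float64(161.6)), (np.int32(426), np.int32(161), np.int32(4), np.int32(3), np.int32(8))), ((np.float64(335.0), np.float64(189.2)), (np.int32(334), np.int32(188), np.int32(3), np.int32(4), np.int32(5))), ((np.float64(355.0), np.float64(189.8)), (np.int32(354), np.int32(189), np.int32(3), np.int32(3), np.int32(4))), ((np.float64(348.5), np.float64(191.0)), (np.int32(347), np.int32(191), np.int32(4), np.int32(1), np.int32(4))), ((np.float64(379.8), np.float64(203.0)), (np.int32(379), np.int32(202), np.int32(3), np.int32(3), np.int32(4))), ((np.float64(371.7), np.float64(194.7)), (np.int32(371), np.int32(194), np.int32(2), np.int32(2), np.int32(3)))] [((np.float64(279.2), np.float64(128.4)), (np.int32(278), np.int32(128), np.int32(3), np.int32(2), np.int32(5)))]
(array([0.54091456, 0.26768775, 0.25112504]), np.float64(0.23620710918650797))
units [0.98 1.63 3.03] turn -1.32 psi 132.1 pos [0.4815 0.3854 0.3258] t 36.8 q6 -0.16
units [0.98 1.63 3.05] turn -1.32 psi 132.1 pos [0.4816 0.3855 0.3261] t 36.9 q6 -0.16
units [0.98 1.63 3.06] turn -1.31 psi 132.1 pos [0.4817 0.3855 0.3265] t 36.9 q6 -0.16
```

Request:
servo_tool:
  moves:
    - [0.5,0.8,0,-0.6,0]
    - [0.98,1.6,0,-1.3,0]
    - [0.98,1.63,0,-1.3,0]
    - [0.98,1.63,0.8,-1.3,0]
    - [0.98,1.63,1.8,-1.3,0]
    - [0.98,1.63,2.7,-1.3,0]
    - [0.98,1.63,3.05,-1.3,0.3]
    - [0.98,1.63,3.05,-1.3,0.5]
    - [0.98,1.63,3.05,-1.3,0.72]
    - [0.98,1.63,3.05,-1.3,0.72]

```text
time: 37.82
tool_pos: [0.4961, 0.4314, 0.2534]
ee_rot: [3.138, 0.001, 2.444]
wrist_force: [-0.1, -0.9, 0.5]
width: 0.0709
finger_force: 0.0
```

Request:
servo_tool:
  moves:
    - [0,0,0,0,0.72]
    - [0,0,0,0,0.72]
    - [0,0,0,0,0.72]
    - [0,0,0,0,0.72]
    - [0,0,0,0,0.72]

```text
time: 38.23
tool_pos: [0.4956, 0.4312, 0.2515]
ee_rot: [3.141, 0.0, 2.444]
wrist_force: [-0.7, -0.3, -0.2]
width: 0.0372
finger_force: 0.0
```

```bash
python3 - <<'E'
from h import *
o=robot.get_obs();print(o['tool_pos'],o['ee_rot'],o['width'],o['wrist_force'])
P=np.array([.6792,.2768]); import math
psi=o['ee_rot'][2];c,s=np.cos(psi),np.sin(psi)
p0=np.array(o['tool_pos'][:2]); th0=math.degrees(math.atan2(*(p0-P)[::-1]))%360; print(th0,np.linalg.norm(p0-P))
for k in range(1,15):
    th=np.radians(min(th0+k*5,205.3)); q=P+.24*np.array([np.cos(th),np.sin(th)]); D=q-p0; print(round(np.degrees(th)),q.round(3),((c*D[0]+s*D[1])/.025).round(2),((s*D[0]-c*D[1])/.025).round(2))
E
```

```text
[0.49561462 0.43123889 0.25154419] [3.14104156e+00 1.05617729e-04 2.44407701e+00] 0.03721881539919888 [-0.70769461 -0.26841634 -0.18247324]
139.92819846569432 0.23990614938326435
145 [0.483 0.415] -0.03 -0.84
150 [0.472 0.397] -0.14 -1.67
155 [0.462 0.379] -0.32 -2.49
160 [0.454 0.359] -0.57 -3.28
165 [0.447 0.339] -0.89 -4.06
170 [0.443 0.319] -1.27 -4.8
175 [0.44  0.298] -1.72 -5.51
180 [0.439 0.277] -2.23 -6.17
185 [0.44  0.256] -2.8 -6.79
190 [0.443 0.235] -3.41 -7.36
195 [0.447 0.215] -4.08 -7.87
200 [0.454 0.195] -4.78 -8.32
205 [0.462 0.176] -5.52 -8.71
205 [0.462 0.174] -5.58 -8.74
```

Request:
servo_tool:
  moves:
    - [0,0,0,0,0.72]
    - [0,-0.84,0,-0.8,0.72]
    - [-0.14,-1.67,0,-1.6,0.72]
    - [-0.32,-2.49,0,-2.5,0.72]
    - [-0.57,-3.28,0,-3.3,0.72]
    - [-0.89,-4.06,0,-4.2,0.72]
    - [-1.27,-4.8,0,-5,0.72]
    - [-1.72,-5.51,0,-5.8,0.72]
    - [-2.23,-6.17,0,-6.7,0.72]
    - [-2.8,-6.79,0,-7.5,0.72]

```text
time: 39.07
tool_pos: [0.4394, 0.2558, 0.2515]
ee_rot: [3.14, -0.0, -3.048]
wrist_force: [-0.9, 1.3, 0.2]
width: 0.0264
finger_force: 0.6
```

```bash
python3 - <<'E'
from h import *
for i in range(4): robot.snapshot('side')
o=robot.get_obs();print(o['tool_pos'],o['ee_rot'],o['width'],o['wrist_force'])
P=np.array([.6792,.2768]); import math
psi=o['ee_rot'][2];c,s=np.cos(psi),np.sin(psi)
p0=np.array(o['tool_pos'][:2]); th0=math.degrees(math.atan2(*(p0-P)[::-1]))%360; print(th0,np.linalg.norm(p0-P))
for k in range(1,8):
    th=np.radians(min(th0+k*4,205.3)); q=P+.24*np.array([np.cos(th),np.sin(th)]); D=q-p0; print(round(np.degrees(th)),q.round(3),((c*D[0]+s*D[1])/.025).round(2),((s*D[0]-c*D[1])/.025).round(2))
E
```

```text
[0.44022514 0.2558947  0.25154335] [ 3.14133828e+00  4.86127603e-04 -3.05642472e+00] 0.026482614198294636 [-0.27883195 -0.84891417  0.45425641]
184.99945541676044 0.23988750510441711
189 [0.442 0.239] -0.02 -0.67
193 [0.445 0.223] -0.09 -1.34
197 [0.45  0.207] -0.21 -2.0
201 [0.455 0.191] -0.37 -2.65
205 [0.462 0.175] -0.58 -3.28
205 [0.462 0.174] -0.6 -3.33
205 [0.462 0.174] -0.6 -3.33
```

Request:
servo_tool:
  moves:
    - [0,-0.67,0,-0.7,0.72]
    - [-0.09,-1.34,0,-1.3,0.72]
    - [-0.21,-2.0,0,-2,0.72]
    - [-0.37,-2.65,0,-2.7,0.72]
    - [-0.5,-3.1,0,-3.2,0.72]
    - [-0.58,-3.3,0,-3.4,0.72]
    - [-0.58,-3.33,0,-3.4,0.78]
    - [-0.58,-3.33,0,-3.4,0.84]
    - [-0.58,-3.33,0,-3.4,0.84]
    - [-0.58,-3.33,0,-3.4,0.84]

```text
time: 40.1
tool_pos: [0.462, 0.1754, 0.2509]
ee_rot: [3.141, 0.0, -2.697]
wrist_force: [2.4, 1.2, -1.8]
width: 0.0176
finger_force: 30.0
```

```bash
python3 - <<'E'
from h import *
for i in range(2): robot.snapshot('side')
o=robot.get_obs();print(o['tool_pos'],o['ee_rot'],o['width'],o['wrist_force'],o['finger_force'])
mv(.4623,.1742,.25,205)
E
```

```text
[0.46202784 0.17538383 0.25091034] [ 3.14093777e+00  6.22775948e-04 -2.69675514e+00] 0.01760981918546804 [ 1.62413966  1.53302989 -2.43374917] 29.999519884586334
units [ 0.01 -0.05  0.04] turn 0.08 psi -154.5 pos [0.462  0.1754 0.2509] t 40.2 q6 -1.65
```

Request:
servo_tool:
  moves:
    - [0,0,0,0,0.7]
    - [0,0,0,0,0.6]
    - [0,0,0,0,0.5]
    - [0,0,-0.6,0,0.45]
    - [0,0,-1.6,0,0.4]
    - [0,0,-2.8,0,0.4]
    - [0,0,-4,0,0.4]
    - [0.5,-1,-4.8,0,0.5]
    - [1,-2,-5,0,0.6]
    - [1.5,-3.2,-5,0,0.7]

```text
time: 41.03
tool_pos: [0.4626, 0.0858, 0.3794]
ee_rot: [-3.139, 0.005, -2.695]
wrist_force: [-0.2, 0.0, -0.2]
width: 0.04
finger_force: 0.0
```

```bash
python3 - <<'E'
from h import *
for i in range(3): robot.snapshot('side')
a=snap('scene','sc10.png');b=snap('side');s=snap('wrist','w10.png')
import pickle;pickle.dump(s,open('w10.pkl','wb'))
p=proj(a,(.462,.174,.27)).astype(int);q=proj(b,(.462,.174,.27)).astype(int);print(p,q,proj(s,(.462,.174,.27)))
P=blobs(a,'orange',(p[0]-15,p[1]-15,p[0]+15,p[1]+15),3)[0];Q=blobs(b,'orange',(q[0]-15,q[1]-15,q[0]+15,q[1]+15),3)[0];print(P,Q)
if P and Q: print(tri(a,P[0][0],b,Q[0][0]))
for n in(1,2): mv(.6535,-.2625,.1,90)
cv2.imwrite('pics/j10.png',np.vstack([s['image'][:300],cv2.resize(a['image'][150:280,280:440],None,fx=2,fy=2)[:, :].copy() if 0 else np.pad(cv2.resize(a['image'][140:265,290:450],None,fx=2.2,fy=2.2),((0,0),(0,640-352),(0,0)))]))
E
```

```text
[355 162] [288 163] [388.58723238 227.03556625]
[((np.float64(357.3), np.float64(160.2)), (np.int32(356), np.int32(159), np.int32(4), np.int32(3), np.int32(10)))] [((np.float64(288.5), np.float64(159.0)), (np.int32(287), np.int32(158), np.int32(4), np.int32(3), np.int32(10)))]
(array([0.46358508, 0.17781615, 0.28296124]), np.float64(0.0006081682779619553))
units [ -0.9  -15.9   11.04] turn 19.25 psi -154.5 pos [0.4623 0.0867 0.376 ] t 41.3 q6 -0.38
units [ -0.9  -15.9   11.04] turn 19.25 psi -154.5 pos [0.4623 0.0867 0.376 ] t 41.3 q6 -0.38
```

View pics/j10.png

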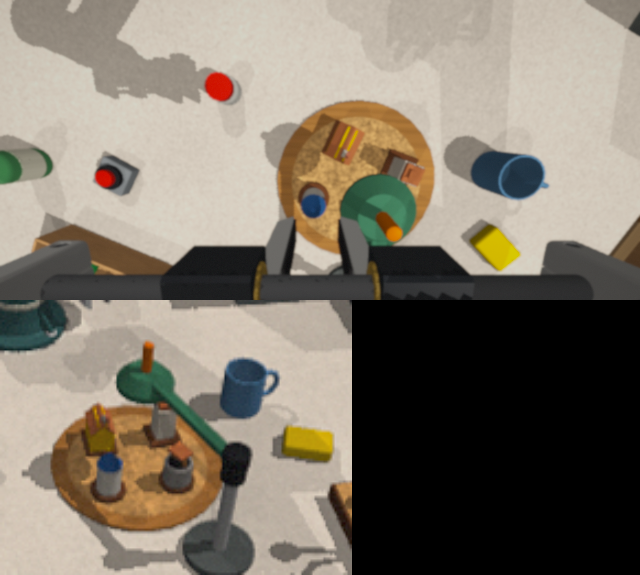

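Both views show all four pieces upright on the board with the lamp head back over it: wrist head (378,208), board (356,178), handle tip (389,225). Now a check of the centring within this one image.

```bash
python3 - <<'E'
from h import *
import pickle
s=pickle.load(open('w10.pkl','rb')); im=s['image']
h=cv2.cvtColor(im,cv2.COLOR_BGR2HSV)
def circ(m,z,box,R0):
    k=np.zeros_like(m);x0,y0,x1,y1=box;k[y0:y1,x0:x1]=m[y0:y1,x0:x1]
    n,l,st,c=cv2.connectedComponentsWithStats(k);i=1+np.argmax(st[1:,4])
    cn=max(cv2.findContours((l==i).astype(np.uint8),cv2.RETR_EXTERNAL,cv2.CHAIN_APPROX_NONE)[0],key=len)
    P=np.array([plane(s,u,v,z)[:2] for u,v in cn[:,0].astype(float)])
    P0=P.copy()
    for it in range(8):
        x=np.linalg.lstsq(np.c_[2*P,np.ones(len(P))],(P**2).sum(1),rcond=None)[0];r=np.sqrt(x[2]+x[0]**2+x[1]**2)
        d=np.hypot(*(P0-x[:2]).T)-r;P=P0[np.abs(d)<max(.004,np.percentile(np.abs(d),60))]
    return x[:2].round(4),r.round(4),len(P),len(P0)
g=cv2.inRange(h,(60,80,20),(90,255,160))
for z in (.198,.215,.232): print('head',z,circ(g,z,(335,165,420,250),.05))
b=cv2.inRange(h,(8,70,60),(24,230,255)); print('board',circ(b,.008,(270,95,440,260),.16))
for y in (4.0,):
    ys=[(u,v) for v,u in zip(*np.nonzero(cv2.inRange(h,RNG['orange'][0][0],RNG['orange'][0][1]))) if 370<u<410 and 205<v<245]; ys=np.array(ys); print('handle px',ys.mean(0),ys.min(0),ys.max(0), 'expected',proj(s,(.462,.174,.287)),proj(s,(.462,.174,.232)))
    print('tip',plane(s,391,233,.287),'base',plane(s,381,216,.232))
E
```

```text
head 0.198 (array([0.4641, 0.1792]), np.float64(0.0498), 165, 259)
head 0.215 (array([0.4611, 0.1734]), np.float64(0.0474), 166, 259)
head 0.232 (array([0.4582, 0.1676]), np.float64(0.045), 167, 259)
board (array([0.4624, 0.174 ]), np.float64(0.158), 381, 594)
handle px [387. 229.] [387 229] [387 229] expected [392.78279106 232.66049067] [380.68734007 216.44429568]
tip [0.46312166 0.17250816 0.287     ] base [0.46133029 0.17407439 0.232     ]
```

Request:
servo_tool:
  moves:
    - [0,-1.2,0,0.9,0.9]
    - [-0.1,-2.6,0,1.8,1]
    - [-0.2,-4,0.3,2.7,1]
    - [-0.3,-5.4,0.7,3.6,1]
    - [-0.4,-6.8,1.2,4.5,1]
    - [-0.5,-8.2,1.8,5.4,1]
    - [-0.6,-9.6,2.4,6.3,1]
    - [-0.7,-11,3,7.2,1]
    - [-0.7,-12.4,3.6,8.1,1]
    - [-0.8,-13.8,4.2,9,1]

```text
time: 42.17
tool_pos: [0.6297, -0.2168, 0.2698]
ee_rot: [3.141, -0.001, 2.64]
wrist_force: [1.1, 0.6, -0.2]
width: 0.0002
finger_force: 0.0
```

```bash
python3 - <<'E'
from h import *
for i in range(3): robot.snapshot('side')
a=snap('scene');b=snap('side')
p=blobs(a,'red',(232,245,256,265))[0];q=blobs(b,'red',(385,280,412,300))[0]
if p and q: print(p[0],q[0],tri(a,p[0][0],b,q[0][0]))
mv(.6535,-.2625,.08,145)
E
```

```text
((np.float64(242.8), np.float64(254.1)), (np.int32(238), np.int32(251), np.int32(10), np.int32(7), np.int32(55))) ((np.float64(397.8), np.float64(288.7)), (np.int32(393), np.int32(284), np.int32(11), np.int32(10), np.int32(82))) (array([ 0.65375974, -0.2617244 ,  0.04458826]), np.float64(0.001946944746925431))
units [-1.76 -1.19  7.64] turn 1.1 psi 151.6 pos [ 0.629  -0.2153  0.2709] t 42.4 q6 -1.34
```

Request:
servo_tool:
  moves:
    - [-0.8,-0.6,1,0,1]
    - [-1.6,-1.1,2.3,0,1]
    - [-1.76,-1.2,3.6,0,1]
    - [-1.76,-1.2,4.9,0,1]
    - [-1.76,-1.2,6.2,0,1]
    - [-1.76,-1.2,7,0,1]
    - [-1.76,-1.2,7.5,0,1]
    - [-1.76,-1.2,7.7,0,1]
    - [-1.76,-1.2,7.7,0,1]
    - [-1.76,-1.2,7.7,0,1]

```text
time: 43.25
tool_pos: [0.6543, -0.264, 0.0815]
ee_rot: [3.141, 0.004, 2.644]
wrist_force: [0.2, 0.4, 0.5]
width: 0.0002
finger_force: 0.0
```

Request:
servo_tool:
  moves:
    - [0,0,0.3,0,1]
    - [0,0,0.6,0,1]
    - [0,0,0.8,0,1]
    - [0,0,1,0,1]
    - [0,0,1.1,0,1]
    - [0,0,1.2,0,1]
    - [0,0,1.2,0,1]

```text
time: 43.83
tool_pos: [0.6528, -0.2642, 0.0487]
ee_rot: [-3.142, -0.001, 2.643]
wrist_force: [-1.1, 0.8, 2.7]
width: 0.0004
finger_force: 1.7
```

```bash
python3 - <<'E'
from h import *
for i in range(3): robot.snapshot('side')
o=robot.get_obs();print(o['wrist_force']);mv(.6535,-.2625,.04,151)
E
```

```text
[-1.65908949  1.42220637  3.16290799]
units [0.01 0.07 0.37] turn 0.07 psi 151.4 pos [ 0.6529 -0.2642  0.0493] t 44.0 q6 -1.45
```

Contact at about 0.049 m. Pressing in small steps.

Request:
servo_tool:
  moves:
    - [0,0,0.08,0,1]
    - [0,0,0.16,0,1]
    - [0,0,0.24,0,1]
    - [0,0,0.24,0,1]
    - [0,0,0.24,0,1]

```text
time: 44.4
tool_pos: [0.6532, -0.2644, 0.0462]
ee_rot: [-3.141, 0.002, 2.643]
wrist_force: [-5.0, 2.0, 13.4]
width: 0.0
finger_force: 6.4
```

```bash
python3 - <<'E'
from h import *
o=robot.get_obs();print(o['wrist_force'],o['tool_pos'])
E
```

```text
[-5.02427899  2.03071483 13.40230941] [ 0.65318267 -0.26438586  0.04618463]
```

Request:
servo_tool:
  moves:
    - [0,0,0.06,0,1]
    - [0,0,0.12,0,1]
    - [0,0,0.12,0,1]
    - [0,0,0.12,0,1]

```text
time: 44.73
tool_pos: [0.6533, -0.2644, 0.046]
ee_rot: [-3.141, 0.003, 2.643]
wrist_force: [-8.7, 4.2, 20.8]
width: 0.0003
finger_force: 10.2
```

Request:
servo_tool:
  moves:
    - [0,0,-0.4,0,1]
    - [0,0,-1.2,0,1]
    - [0,0,-2.4,0,1]
    - [0,0,-3.8,0,1]
    - [0,0,-5.2,0,1]
    - [0,0,-6.6,0,1]
    - [0,0,-8,0,1]
    - [0,0,-8,0,1]

```text
time: 45.4
tool_pos: [0.6558, -0.2656, 0.2495]
ee_rot: [3.141, 0.016, 2.643]
wrist_force: [-0.3, 0.5, 2.3]
width: 0.0006
finger_force: 0.0
```

```bash
python3 - <<'E'
from h import *
for i in range(3): robot.snapshot('side')
a=snap('scene');b=snap('side')
o=np.vstack([cv2.resize(a['image'][140:280,160:440],None,fx=2,fy=2),cv2.resize(b['image'][145:315,230:430],None,fx=1.7,fy=1.7)[:, :340].copy() if 0 else np.pad(cv2.resize(b['image'][145:315,230:430],None,fx=1.85,fy=1.85),((0,0),(0,560-370),(0,0)))])
print(o.shape);cv2.imwrite('pics/end.png',o)
P=blobs(a,'orange',(342,150,372,178),3)[0];Q=blobs(b,'orange',(275,150,303,178),3)[0]
if P and Q: print(P[0][0],Q[0][0],tri(a,P[0][0],b,Q[0][0]))
E
```

```text
(594, 560, 3)
(np.float64(357.4), np.float64(160.4)) (np.float64(288.7), np.float64(158.9)) (array([0.46446101, 0.1780946 , 0.28289794]), np.float64(0.0009443882221811999))
```

View pics/end.png

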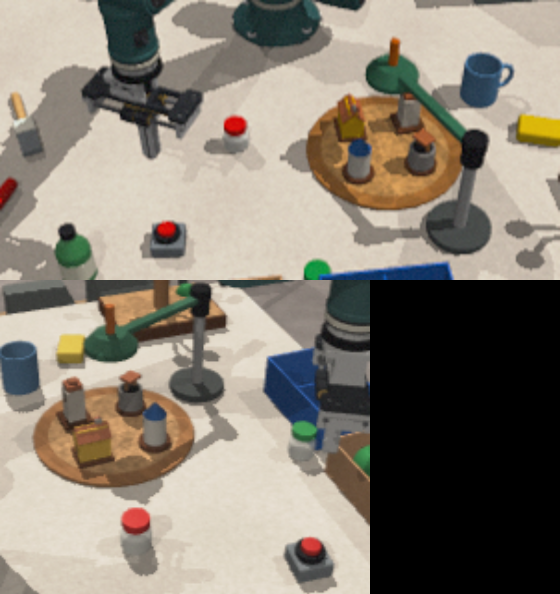

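Pressing 3 mm further raised the force from 13 to 21 N while z changed by only 0.2 mm, so the button is at its stop. All four pieces stand whole-based on the board, the lamp is centred and the robot is clear.

```bash
python3 -c "
from bench import robot
print(robot.close_job())"
```

```text
the job is handed in; nothing more can be done
None
```

The job is handed in at about 46 s of the 208 s allowed: the tower, cottage, well and dovecote stand upright on the board (there was no cypress at this start), the lamp is centred over them to within a few millimetres, and the timer button was pressed to its stop last.

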